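Gauge the seat-lid hinge blocks and store them

ROBOT

A 7-joint arm with a two-finger parallel gripper is mounted at the origin on the work surface. World frame = base frame: x ahead of the robot, y to its left, z up, the work surface at z = 0. Lengths are in m, angles in rad, forces in N, time in s.
With the tool pointing down it reaches from about 0.425 to 0.925 m from the base axis. Payload 6.8 kg.
Tool frame: the origin (TCP) lies midway between the tips of the shut fingers; the grasp point (between the pads) lies 19 mm behind it; z points along the fingers, y is the direction in which the jaws open and shut (so a half turn about z gives the same grasp; the last joint's range is limited). The gripper opens to 85 mm and grips with 20 to 120 N. Pads are 22 mm wide; open, the fingers measure 114 mm over their backs; the gripper's body (76 mm by 85 mm) begins 54 mm behind the grasp point. The pads swing forward as they close: fully open they stand 13 mm farther back than shut.
Start: joints at [1.085, 0.477, 0.022, 1.555, -0.011, 1.109, -0.083], TCP at [0.249, -0.627, 0.231] pointing down, gripper open.
Joint ranges: [-2.96, 2.96], [-0.34, 2.1], [-1.41, 1.46], [0.24, 2.44], [-1.37, 4.51], [0.17, 1.92], [-2.96, 2.96]. Speed limits (rad/s): [2.39, 2.39, 3.14, 3.14, 3.14, 3.14, 3.14].

INTERFACE

Orientations are given as a unit quaternion [w, x, y, z].
In Python, from station import bot gives the robot as it stands.
- The arm moves only by the shell command python3 -m jog 'ROWS' [FORCE]. ROWS is JSON, a list of rows, each a list of 3 entries, a list of its own where there are three numbers: the shift along the tool's x, y, z in mm, then the turn, a rotation vector about the tool's x, y, z in degrees, then the closure, from -1 (fully open) to 1 (shut). A call has 1 to 12 rows; each row shifts and turns the commanded pose from where the row before left it, along the tool's axes as they then stand; what a row does not reach is not made up. A row lasts 1/8 s, in which the tool goes at most 62.5 mm and 10.7 degrees, less where a joint would pass 70% of its speed; a pose out of reach is approached as far as the arm can. A call is refused whole if a number of a shift passes 62.5 or a number of a turn 10.7, either way. A call with a gripper value outside its range is refused whole. The fingers move at their own pace and stop on an object; FORCE is the grip in N (left out, the last holds). Time passes only in rows, so rows that do not move let the fingers close. It gives the time, the measured TCP pose, the force and the opening at its end, in the units of the state.
- bot.get_obs(): the state, without advancing time (a new reading comes with each control period).
- bot.read_camera(name): name is "side" or "top"; returns (picture, depth): 400x640x3 uint8, red, green, blue; 400x640 float32, m along the optical axis (not along the pixel's ray), 0 where there is no reading.
- bot.camera_info(name): a dict with "fx", "fy", "cx", "cy" (pixels), "world_from_camera" (4x4, takes a point from camera to world coordinates). Camera axes: x right, y up, looking along -z (the intrinsics and any distortion apply to the point x, -y, -z); pixel columns grow to the right and rows downward; lengths in m; the calibration is good to about 2 mm. A picture is of the moment at which its call begins. camera_info takes no time and is no camera call.
- bot.hand_in(): hands the job in, once; it reports no verdict.
Trained networks look in the newest picture that a camera, given by its name, has taken for a name from the list of things; names that differ only in an ending like _2 or _b are one class to them, and where a whole thing is asked for, a point or a joint stands for the part that bears it (a point fixed in the world has none). Each returns a list of dicts, best first, with "score" (0 to 1); they miss things now and then, are a little off and sometimes report something else, mostly with a low value. They report only what shows in the picture. A call takes as long as a camera call. They do not tell look-alikes from the thing itself.
- bot.find_in(camera, thing): "xy" ([column, row] as shares, 0 to 1, of the picture: columns of its width, rows of its height, amid what is visible of it).
- bot.cut_out(camera, thing): "pixels" (400x640 bool, what is visible of it) and "xy" ([column, row] as shares, 0 to 1, of the picture: columns of its width, rows of its height, amid what is visible of it).
- bot.landmark_of(camera, thing): "xy" ([column, row] as shares, 0 to 1, of the picture: columns of its width, rows of its height: a listed point, or the origin of a listed thing).
The state is a dict: "t": time; "q": joint angles; "joint_vel": joint speeds; "joint_torque": joint torques, N m; "eef_pos": TCP position; "tool_rot": TCP orientation; "contact_force": force on the tool from outside, world axes, zero at the start; "torque": the same for the moment, N m; "gripper_width": opening from 0.0 (shut) to 1.0 (fully open).
Only numpy, scipy, OpenCV 4.12 (cv2) and the standard library are available. Lean on these libraries where they do the work, as an engineer would, in place of code of your own. Each camera call takes 0.05 s, during which the arm holds its last target.

TASK

Before the hinge blocks for the bench seat are fitted, check their bores: stand every block upright and centred on a bay mark of the stage plate, its bore pointing the short way across the plate, between the stop posts, and load them all before gauging. Then take them one at a time in the order white, oak, walnut (skip any that is missing): push the gauge's long green-band go plug fully home, draw it out, and press the short red-band no-go plug squarely on the mouth of the bore to confirm that it will not enter. Finish with all the blocks standing upright on the floor of the storage well and the gauge lying back on its cork pad, and leave the mug, flashlight, key fob and buckle alone.

Things in the scene. Friction and masses are not known exactly. Their poses are not given: they have to be found in the camera images.
- block_white: white painted hinge bearing block, 44 mm (its x) by 56 mm (its y) by 58 mm tall, 0.22 kg give or take; a 25 mm bore with thin brass lips runs right through it along its x, 29 mm above its underside; same from both ends. Origin: centre of the underside. May be absent. Starts standing on the bench to the right of the robot
- block_oak: pale oak hinge bearing block, 44 mm (its x) by 56 mm (its y) by 58 mm tall, 0.22 kg give or take; a 25 mm bore with thin brass lips runs right through it along its x, 29 mm above its underside; same from both ends. Origin: centre of the underside. May be absent. Starts standing on the bench to the right of the robot
- block_walnut: dark brown walnut hinge bearing block, 44 mm (its x) by 56 mm (its y) by 58 mm tall, 0.22 kg give or take; a 25 mm bore with thin brass lips runs right through it along its x, 29 mm above its underside; same from both ends. Origin: centre of the underside. May be absent. Starts standing on the bench to the right of the robot
- block_white_bore (a point): middle of the white block's bore (on the bore's axis, 22 mm inside either mouth); axes as the block's
- block_oak_bore (a point): middle of the oak block's bore (on the bore's axis, 22 mm inside either mouth); axes as the block's
- block_walnut_bore (a point): middle of the walnut block's bore (on the bore's axis, 22 mm inside either mouth); axes as the block's
- stage: fixed aluminium stage plate, 90 mm (its x) by 325 mm (its y) by 10 mm thick, origin at the centre of its underside on the bench; three bays 105 mm apart along its y, each marked with a thin red cross and set between four dark steel posts, 34 mm tall above the plate, two before and two behind: posts' inner faces are 52 mm apart along x (4 mm of room at each bore end of a block) and the two posts of a pair leave a 39 mm gap along y in the middle, for the gauge. No stops along y
- bay0 (a point): bay mark 0, on the plate's top face, 10 mm above the bench; axes as the stage's (left, +y end)
- bay1 (a point): bay mark 1, on the plate's top face, 10 mm above the bench; axes as the stage's (middle)
- bay2 (a point): bay mark 2, on the plate's top face, 10 mm above the bench; axes as the stage's (right, -y end)
- gauge: double-ended plug gauge lying along its x: black square handle 90 by 32 by 32 mm (origin at the handle's centre, on the axis of both plugs); at +x, next to a green band, the steel go plug, 22 mm in diameter and 48 mm long with its first 6 mm tapered to 17 mm; at -x, next to a red band, the steel no-go plug, 29 mm in diameter and 25 mm long. 0.25 kg. It fits the bores from either end
- go_mid (a point): point on the go plug's axis 22 mm from its shoulder (the handle's end face), at gauge x = +67 mm: it meets the middle of a bore when the plug is fully home and the shoulder lies on the block's face
- nogo_face (a point): centre of the no-go plug's flat end face, at gauge x = -70 mm
- pad: fixed cork pad for the gauge, 190 mm (its x) by 70 mm by 8 mm thick; origin at the centre of its underside. The gauge starts on its centre, along it, go plug towards the pad's +x (gauge axis 24 mm above the bench)
- well: fixed wooden storage well, an open box 190 mm (its x) by 210 mm (its y) outside and 55 mm tall, walls and floor 8 mm thick; origin at the centre of its underside, inner floor 8 mm up; its padded lid stands propped open along the +y wall, leaning outward, 270 mm tall
- mug: green ceramic mug, 84 mm across, 95 mm tall; origin at the centre of its underside; to be left alone
- flashlight: yellow plastic flashlight lying on the bench, 170 mm along its x, 50 mm across; to be left alone
- key_fob: black plastic key fob, 65 by 36 by 14 mm; to be left alone
- cleat_buckle: steel ice cleat buckle, a flat frame 76 by 56 by 8 mm; to be left alone
There are look-alikes about, which are no part of the job. What is shaped like the gauge but purple or turquoise is not meant.

How it is judged:
By the outcome, as a careful person would: the job done as asked, in the order asked, and still so for the second after the job is handed in, with the robot touching nothing.
Of block_white, block_oak, block_walnut only 2 to 3 are there at a start; the rules pass over those that are not, and their reading is None.
At some moment in a run one of block_white, block_oak, block_walnut, gauge may be knocked a few centimetres aside while the robot is not near it.
Once in a run the grip may slacken for a moment while it holds something.
It also fails if it takes over 210 s, if anything falls off the work surface, if the arm or the gripper's body presses on something with over 40 N, if the wrist force passes 120 N, or if a joint passes its speed limit or range.

## Working session

There is one attempt and no reset: what is moved stays moved. The work goes in short steps, Python scripts to look and compute and a shell command to move; the robot and the scene stay as the last step left them, time stands still between calls to the robot, and variables do not carry over. Pictures are saved under pics/ and viewed, and the job is handed in when it is done.

```bash
ls -la; mkdir -p pics
python3 - <<'E'
from station import bot
import cv2,numpy as np
o=bot.get_obs()
for k,v in o.items(): print(k,np.round(v,3))
for c in ("side","top"):
    p,d=bot.read_camera(c)
    cv2.imwrite(f"pics/{c}0.png",p[:,:,::-1])
    np.save(f"pics/{c}0d.npy",d)
    i=bot.camera_info(c)
    print(c,{k:np.round(v,3).tolist() for k,v in i.items()})
E
```

```text
total 12
drwxr-xr-x  3 agent agent 4096 Dec  7 02:30 .
drwxr-xr-x 23 root  root  4096 Dec  7 02:30 ..
drwxr-xr-x  2 agent agent 4096 Dec  7 02:30 pics
t 0.0
q [ 1.085  0.478  0.022  1.556 -0.011  1.109 -0.083]
joint_vel [-0.001 -0.    -0.     0.001 -0.002 -0.001 -0.   ]
joint_torque [-0.0000e+00 -5.9644e+01  1.6080e+00 -2.8119e+01  1.3000e-02  9.0000e-03
  0.0000e+00]
eef_pos [ 0.249 -0.627  0.23 ]
tool_rot [-0.001  0.982  0.188 -0.   ]
contact_force [-0.194  0.448  0.165]
torque [ 0.027 -0.014 -0.042]
gripper_width 1.0
side {'fx': 495.712, 'fy': 495.712, 'cx': 317.302, 'cy': 205.02, 'world_from_camera': [[0.999, 0.03, -0.031, 0.402], [-0.042, 0.479, -0.877, -1.691], [-0.012, 0.877, 0.48, 1.023], [0.0, 0.0, 0.0, 1.0]]}
top {'fx': 386.821, 'fy': 386.821, 'cx': 316.49, 'cy': 199.047, 'world_from_camera': [[0.022, 0.988, -0.156, 0.287], [-1.0, 0.022, -0.003, 0.047], [0.001, 0.156, 0.988, 1.339], [0.0, 0.0, 0.0, 1.0]]}
```

View pics/side0.png

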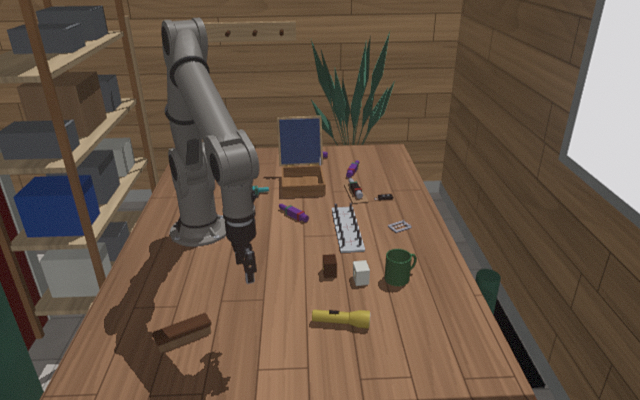

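View pics/top0.png

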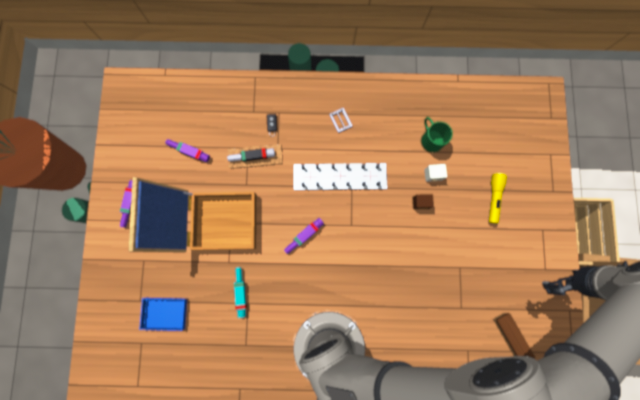

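```bash
cat > h.py <<'E'
from station import bot
import cv2,numpy as np
def pts(cam,d):
    i=bot.camera_info(cam);h,w=d.shape
    u,v=np.meshgrid(np.arange(w),np.arange(h))
    X=np.stack([(u-i['cx'])/i['fx']*d,-(v-i['cy'])/i['fy']*d,-d,np.ones_like(d)],-1)
    P=(X@np.array(i['world_from_camera']).T)[...,:3]
    P[d==0]=np.nan
    return P
def shot(cam):
    p,d=bot.read_camera(cam); return p,d,pts(cam,d)
def ray(cam,uv,z):
    i=bot.camera_info(cam);M=np.array(i['world_from_camera'])
    r=M[:3,:3]@np.array([(uv[0]-i['cx'])/i['fx'],-(uv[1]-i['cy'])/i['fy'],-1])
    o=M[:3,3]; return o+r*(z-o[2])/r[2]
def crop(p,name,x0,y0,x1,y1,s):
    cv2.imwrite(f"pics/{name}.png",cv2.resize(np.ascontiguousarray(p[y0:y1,x0:x1,::-1]),None,fx=s,fy=s,interpolation=cv2.INTER_CUBIC))
def tile(name,lst,W=780):
    # lst of (p,x0,y0,x1,y1)
    ims=[cv2.resize(np.ascontiguousarray(p[y0:y1,x0:x1,::-1]),(W//len(lst),int(W/len(lst)*(y1-y0)/(x1-x0))),interpolation=cv2.INTER_CUBIC) for p,x0,y0,x1,y1 in lst]
    H=max(i.shape[0] for i in ims)
    cv2.imwrite(f"pics/{name}.png",np.hstack([cv2.copyMakeBorder(i,0,H-i.shape[0],0,0,cv2.BORDER_CONSTANT) for i in ims]))
E
python3 - <<'E'
from h import *
names=["block_white","block_oak","block_walnut","stage","gauge","pad","well","mug","flashlight"]
S={}
for c in ("top","side"):
    S[c]=shot(c); p,d,P=S[c]
    for n in names:
        r=bot.cut_out(c,n)
        for k in r[:3]:
            m=k["pixels"]; q=P[m]; q=q[~np.isnan(q[:,0])]
            uv=np.array(k["xy"])*[640,400]
            lm=q
            print(c,n,round(k["score"],2),uv.round(0),m.sum(),"med",np.median(q,0).round(3),"min",np.percentile(q,2,axis=0).round(3),"max",np.percentile(q,98,axis=0).round(3))
a=S["side"][0]
tile("z1",[(S["top"][0],400,150,480,230),(a,310,240,390,300)])
tile("z2",[(S["top"][0],220,130,400,260)])
tile("z3",[(a,270,140,430,260)])
E
```

```text
top block_white 0.62 [435. 174.] 304 med [ 0.589 -0.35   0.057] min [ 0.57  -0.383  0.008] max [ 0.614 -0.328  0.064]
top block_oak 0.37 [425. 201.] 301 med [ 0.487 -0.306  0.058] min [ 0.469 -0.339  0.004] max [ 0.511 -0.283  0.064]
top block_oak 0.25 [438. 172.] 341 med [ 0.59  -0.352  0.056] min [ 0.57  -0.389 -0.   ] max [ 0.633 -0.328  0.064]
top block_walnut 0.84 [423. 204.] 301 med [ 0.487 -0.306  0.058] min [ 0.469 -0.339  0.005] max [ 0.511 -0.283  0.064]
top stage 0.91 [343. 179.] 2241 med [ 0.578 -0.033  0.011] min [ 0.536 -0.184  0.005] max [0.621 0.125 0.044]
top gauge 0.97 [239. 296.] 489 med [0.168 0.298 0.03 ] min [ 0.098  0.278 -0.001] max [0.249 0.317 0.036]
top gauge 0.79 [187. 149.] 451 med [0.654 0.501 0.029] min [ 0.623  0.435 -0.001] max [0.693 0.582 0.038]
top gauge 0.73 [303. 238.] 393 med [0.37  0.087 0.031] min [0.315 0.034 0.011] max [0.419 0.149 0.037]
top pad 0.66 [260. 157.] 624 med [0.637 0.259 0.008] min [0.606 0.181 0.002] max [0.688 0.363 0.026]
top well 0.66 [186. 220.] 7805 med [0.408 0.478 0.065] min [0.309 0.262 0.003] max [0.503 0.564 0.267]
to
[... 1060 characters left out ...]
in [0.621 0.198 0.012] max [0.662 0.348 0.044]
side gauge 0.54 [264. 192.] 72 med [0.216 0.298 0.021] min [ 0.192  0.278 -0.001] max [0.248 0.315 0.034]
side pad 0.75 [356. 199.] 98 med [0.628 0.211 0.007] min [0.607 0.179 0.002] max [0.678 0.34  0.012]
side well 0.92 [304. 158.] 3525 med [0.404 0.488 0.093] min [ 0.303  0.253 -0.001] max [0.502 0.561 0.261]
side well 0.6 [360. 272.] 409 med [ 0.592 -0.379  0.041] min [ 0.568 -0.391 -0.002] max [ 0.627 -0.258  0.061]
side mug 0.67 [396. 266.] 929 med [ 0.713 -0.382  0.059] min [ 0.672 -0.402  0.003] max [ 0.779 -0.31   0.096]
side flashlight 0.58 [343. 317.] 754 med [ 0.516 -0.578  0.037] min [ 0.425 -0.604  0.015] max [ 0.586 -0.553  0.051]
```

View pics/z1.png

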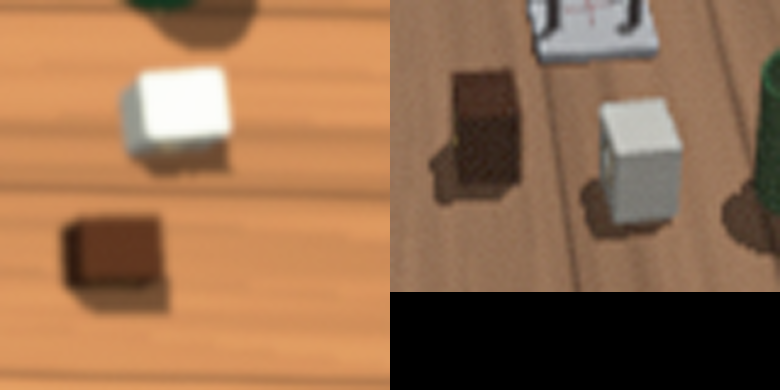

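View pics/z2.png

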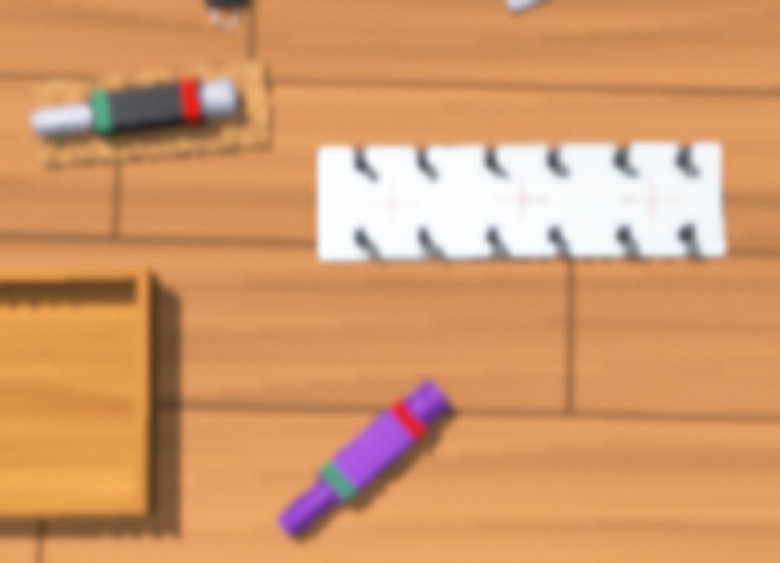

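View pics/z3.png

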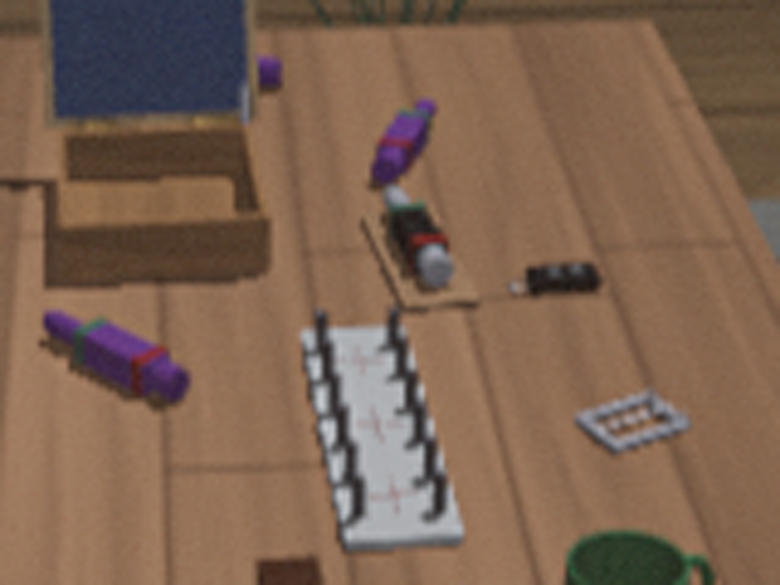

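```bash
cat >> h.py <<'E'
from scipy.optimize import least_squares
def boxfit(Q,c0,yaw0,dims,z0=0.0,free=True):
    """Q pts; box dims (x,y,z) with underside z0. returns x,y,yaw,rms(mm)"""
    hx,hy,hz=np.array(dims)/2
    def sd(p):
        c,s=np.cos(p[2]),np.sin(p[2]);dx=Q[:,0]-p[0];dy=Q[:,1]-p[1]
        q=np.abs(np.stack([c*dx+s*dy,-s*dx+c*dy,Q[:,2]-z0-hz],1))-[hx,hy,hz]
        return (np.linalg.norm(np.maximum(q,0),axis=1)+np.minimum(q.max(1),0))*1000
    best=None
    for dy in (np.arange(-40,41,10) if free else [0]):
        r=least_squares(sd,[c0[0],c0[1],yaw0+np.radians(dy)],loss="soft_l1",f_scale=1.5,x_scale=[.01,.01,.1])
        if best is None or r.cost<best.cost: best=r
    return best.x[:2].round(4),np.degrees(best.x[2]).round(1),np.sqrt(np.median(sd(best.x)**2)).round(2),len(Q),round(best.cost)
def near(P,c,r,zlo,zhi):
    m=(np.hypot(P[...,0]-c[0],P[...,1]-c[1])<r)&(P[...,2]>zlo)&(P[...,2]<zhi)
    return P[m]
def blockfit(S,c,z0=0.0):
    for cs in (("top",),("side",),("top","side")):
        Q=np.concatenate([near(S[k][2],c,.048,z0+.008,z0+.07) for k in cs])
        print(cs,[ (boxfit(Q,np.nanmean(Q,0)[:2],0,dm,z0)) for dm in ((.044,.056,.058),)])
E
python3 - <<'E'
from h import *
S={c:shot(c) for c in ("top","side")}
for n,c in (("white",(.592,-.355)),("walnut",(.489,-.311))):
    print(n); blockfit(S,c)
# red crosses
for cam in S:
    p=S[cam][0].astype(float);P=S[cam][2]
    red=np.clip(p[...,0]-(p[...,1]+p[...,2])/2-4,0,None)
    m=(P[...,0]>.54)&(P[...,0]<.615)&(P[...,1]>-.19)&(P[...,1]<.13)
    for y0 in (.07,-.035,-.14):
        mm=m&(abs(P[...,1]-y0)<.045)&(P[...,2]<.02)
        w=red*mm; v,u=np.indices(w.shape)
        uv=((w*u).sum()/w.sum(),(w*v).sum()/w.sum())
        print(cam,"cross",np.round(uv,1),ray(cam,uv,.010).round(4),round(w.max()))
for cam in S:
    r=bot.cut_out(cam,"stage")[0]; P=S[cam][2]
    Q=P[r["pixels"]];Q=Q[(Q[:,2]<.02)&(Q[:,2]>.004)]
    print(cam,"stage rect",cv2.minAreaRect((Q[:,:2]*1000).astype(np.float32)))
    for n in ("bay0","bay1","bay2"):
        for k in bot.landmark_of(cam,n)[:1]: print(n,round(k["score"],2),ray(cam,np.array(k["xy"])*[640,400],.010).round(4))
S["top"]
E
```

```text
white
('top',) [(array([ 0.5937, -0.3574]), np.float64(5.9), np.float64(1.02), 312, 404)]
('side',) [(array([ 0.5913, -0.3574]), np.float64(5.3), np.float64(1.4), 342, 538)]
('top', 'side') [(array([ 0.5923, -0.3574]), np.float64(5.2), np.float64(1.39), 654, 997)]
walnut
('top',) [(array([ 0.4921, -0.3117]), np.float64(2.8), np.float64(1.06), 294, 432)]
('side',) [(array([ 0.4889, -0.3119]), np.float64(-2.7), np.float64(1.56), 293, 514)]
('top', 'side') [(array([ 0.4913, -0.3117]), np.float64(2.4), np.float64(1.43), 587, 971)]
top cross [310.  176.6] [0.5759 0.0754 0.01  ] 4
top cross [340.2 175.3] [ 0.5828 -0.0308  0.01  ] 10
top cross [372.2 179.2] [ 0.5716 -0.1429  0.01  ] 8
side cross [343.9 214.2] [0.5733 0.0729 0.01  ] 6
side cross [346.1 226.9] [ 0.573 -0.028  0.01 ] 10
side cross [352.4 245.9] [ 0.5838 -0.1641  0.01  ] 32
top stage rect ((578.881591796875, -29.527191162109375), (90.72234344482422, 322.89959716796875), 2.431600332260132)
bay0 0.93 [ 0.5732 -0.0191  0.01  ]
bay1 0.93 [ 0.5732 -0.0191  0.01  ]
bay2 0.93 [ 0.5732 -0.0191  0.01  ]
side stage rect ((576.1287231445312, -33.08195495605469), (91.03431701660156, 332.1755065917969), 1.6743297576904297)
bay0 0.88 [ 0.5831 -0.1235  0.01  ]
bay1 0.88 [ 0.5831 -0.1235  0.01  ]
bay2 0.88 [ 0.5831 -0.1235  0.01  ]
```

```bash
cat >> h.py <<'E'
def proj(cam,X):
    i=bot.camera_info(cam);M=np.linalg.inv(np.array(i['world_from_camera']))
    X=np.atleast_2d(X);c=X@M[:3,:3].T+M[:3,3]
    return np.stack([i['cx']+i['fx']*c[:,0]/-c[:,2],i['cy']-i['fy']*c[:,1]/-c[:,2]],1)
E
python3 - <<'E'
from h import *
from scipy.ndimage import map_coordinates,gaussian_filter
from scipy.optimize import minimize
S={c:shot(c) for c in ("top","side")}
for cam in S:
    p=S[cam][0].astype(float)
    hsv=cv2.cvtColor(S[cam][0],cv2.COLOR_RGB2HSV)
    P=S[cam][2]
    roi=(P[...,0]>.50)&(P[...,0]<.66)&(P[...,1]>-.23)&(P[...,1]<.17)
    sat=gaussian_filter(hsv[...,1].astype(float),.5)
    m=((sat<80)&roi).astype(np.uint8)
    m=cv2.morphologyEx(m,cv2.MORPH_CLOSE,np.ones((9,9)))
    n,l,st,_=cv2.connectedComponentsWithStats(m);m=(l==1+np.argmax(st[1:,4])).astype(np.uint8)
    ct=max(cv2.findContours(m,cv2.RETR_EXTERNAL,cv2.CHAIN_APPROX_NONE)[0],key=cv2.contourArea)[:,0]
    W=np.array([ray(cam,c,.010)[:2] for c in ct])
    def sd(q):
        c,s=np.cos(q[2]),np.sin(q[2]);dx=W[:,0]-q[0];dy=W[:,1]-q[1]
        a=np.abs(np.stack([c*dx+s*dy,-s*dx+c*dy],1))-[.045-.001,.1625-.001]
        return 1000*(np.linalg.norm(np.maximum(a,0),axis=1)+np.minimum(a.max(1),0))
    r=least_squares(sd,[.577,-.03,0],loss="soft_l1",x_scale=[.01,.01,.1])
    print(cam,"outline",r.x[:2].round(4),np.degrees(r.x[2]).round(2),"rms",np.sqrt((r.fun**2).mean()).round(2),cv2.minAreaRect((W*1000).astype(np.float32)))
    red=gaussian_filter(p[...,0]-(p[...,1]+p[...,2])/2,.4)
    t=np.linspace(-.012,.012,13)
    def f(q):
        c,s=np.cos(q[2]),np.sin(q[2]);X=[]
        for k in (.105,0,-.105):
            for e in t: X+= [[e,k],[0,k+e]]
        X=np.array(X);Wd=np.c_[q[0]+c*X[:,0]-s*X[:,1],q[1]+s*X[:,0]+c*X[:,1],np.full(len(X),.010)]
        uv=proj(cam,Wd);return -map_coordinates(red,[uv[:,1],uv[:,0]],order=1).mean()
    best=min(((f([x,y,a]),x,y,a) for x in np.arange(.566,.590,.001) for y in np.arange(-.045,-.015,.001) for a in np.radians(np.arange(-3,4.1,.5))))
    q=minimize(f,best[1:],method="Nelder-Mead",options=dict(initial_simplex=np.array(best[1:])+np.array([[0,0,0],[.001,0,0],[0,.001,0],[0,0,.008]]))).x
    print(cam,"cross",q[:2].round(4),np.degrees(q[2]).round(2),-f(q).round(2))
E
```

```text
top outline [ 0.5803 -0.0284] 1.66 rms 2.82 ((578.8232421875, -29.421401977539062), (96.86199188232422, 329.80572509765625), 1.266061782836914)Traceback (most recent call last):
  File "<stdin>", line 30, in <module>
  File "<stdin>", line 30, in <genexpr>
  File "<stdin>", line 29, in f
  File "h.py", line 44, in proj
    i=bot.camera_info(cam);M=np.linalg.inv(np.array(i['world_from_camera']))
ValueError: time passes only in moves, steps and waits
```

```bash
sed -i 's/bot.camera_info(cam)/CI(cam)/' h.py; sed -i '1a _ci={}\ndef CI(c):\n    if c not in _ci: _ci[c]=bot.camera_info(c)\n    return _ci[c]' h.py
cat > st.py <<'E'
from h import *
from scipy.ndimage import map_coordinates,gaussian_filter
from scipy.optimize import minimize
S={c:shot(c) for c in ("top","side")}
for cam in S:
    p=S[cam][0].astype(float)
    red=gaussian_filter(p[...,0]-(p[...,1]+p[...,2])/2,.4)
    t=np.linspace(-.012,.012,13)
    def f(q):
        c,s=np.cos(q[2]),np.sin(q[2]);X=[]
        for k in (.105,0,-.105):
            for e in t: X+= [[e,k],[0,k+e]]
        X=np.array(X);Wd=np.c_[q[0]+c*X[:,0]-s*X[:,1],q[1]+s*X[:,0]+c*X[:,1],np.full(len(X),.010)]
        uv=proj(cam,Wd);return -map_coordinates(red,[uv[:,1],uv[:,0]],order=1).mean()
    best=min(((f([x,y,a]),x,y,a) for x in np.arange(.566,.590,.001) for y in np.arange(-.045,-.015,.001) for a in np.radians(np.arange(-3,4.1,.5))))
    q=minimize(f,best[1:],method="Nelder-Mead",options=dict(initial_simplex=np.array(best[1:])+np.array([[0,0,0],[.001,0,0],[0,.001,0],[0,0,.008]]))).x
    print(cam,"cross",q[:2].round(4),np.degrees(q[2]).round(2),-f(q).round(2))
    for k in (-.035,): 
        # post tops fit: dark pixels at z=.044
        gr=gaussian_filter(p.sum(-1),.4)
        def g(q):
            c,s=np.cos(q[2]),np.sin(q[2])
            X=np.array([[sx*(.026+.004),b+sy*(.0195+.004)] for b in (.105,0,-.105) for sx in(-1,1) for sy in (-1,1)])
            Z=np.tile([.02,.03,.04],12);X=np.repeat(X,3,0)
            Wd=np.c_[q[0]+c*X[:,0]-s*X[:,1],q[1]+s*X[:,0]+c*X[:,1],Z]
            uv=proj(cam,Wd);return map_coordinates(gr,[uv[:,1],uv[:,0]],order=1).mean()
        b=min(((g([x,y,a]),x,y,a) for x in np.arange(.566,.590,.001) for y in np.arange(-.045,-.015,.001) for a in np.radians(np.arange(-3,4.1,.5))))
        q=minimize(g,b[1:],method="Nelder-Mead",options=dict(initial_simplex=np.array(b[1:])+np.array([[0,0,0],[.001,0,0],[0,.001,0],[0,0,.008]]))).x
        print(cam,"posts",q[:2].round(4),np.degrees(q[2]).round(2),g(q).round(1))
tile("z4",[(S["top"][0],285,150,395,200)])
E
python3 st.py
```

```text
top cross [ 0.5804 -0.03  ] 1.26 3.78
top posts [ 0.5775 -0.0295] 2.04 367.0
side cross [ 0.5764 -0.0255] 1.89 6.9
side posts [ 0.5747 -0.039 ] 1.64 171.1
```

View pics/z4.png

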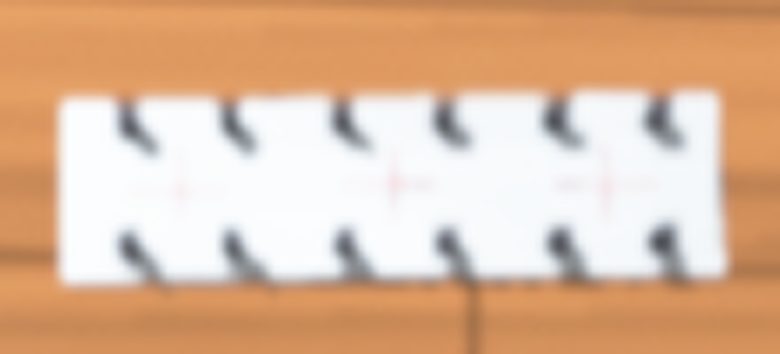

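```bash
cat > go.py <<'E'
import sys,numpy as np
from scipy.spatial.transform import Rotation as R
from station import bot
# usage: go.py x y z yawdeg  -> needed turn about tool z then shift in the turned tool frame (mm)
def pose():
    o=bot.get_obs();q=np.array(o["tool_rot"]);return np.array(o["eef_pos"]),R.from_quat(q[[1,2,3,0]]),o
def plan(x,y,z,yaw):
    p,r,o=pose();c,s=np.cos(np.radians(yaw)),np.sin(np.radians(yaw))
    T=R.from_matrix(np.array([[c,s,0],[s,-c,0],[0,0,-1.]]))
    rv=(r.inv()*T).as_rotvec(degrees=True)
    d=T.inv().apply(np.array([x,y,z])-p)*1000
    cy=np.degrees(np.arctan2(r.as_matrix()[1,0],r.as_matrix()[0,0]))
    print("now",p.round(4),"yaw",cy.round(2),"tilt",(r.apply([0,0,1])[:2]).round(4),"w",round(o["gripper_width"],3),"F",np.round(o["contact_force"],1),"t",round(o["t"],2))
    print("turn(tool rotvec deg)",rv.round(2)," then shift mm",d.round(1))
if __name__=="__main__": plan(*map(float,sys.argv[1:5]))
E
python3 go.py .5925 -.3575 .16 5.5
```

```text
now [ 0.249  -0.6274  0.2313] yaw 21.64 tilt [ 0.0001 -0.    ] w 1.0 F [-0.4  0.6 -0.1] t 1.8
turn(tool rotvec deg) [ 0.   -0.   16.14]  then shift mm [ 367.8 -235.7   71.3]
```

```bash
python3 -m jog '[[[0,0,0],[0,0,8.1],-1],[[0,0,0],[0,0,8.1],-1],[[46,-29.5,0],[0,0,0],-1],[[46,-29.5,0],[0,0,0],-1],[[46,-29.5,0],[0,0,0],-1],[[46,-29.5,0],[0,0,0],-1],[[46,-29.5,0],[0,0,0],-1],[[46,-29.5,0],[0,0,0],-1],[[46,-29.5,0],[0,0,0],-1],[[46,-29.5,0],[0,0,0],-1]]' 60; python3 go.py .5925 -.3575 .02 5.5
python3 - <<'E'
from h import *
S={c:shot(c) for c in ("top","side")}
for n,c in (("white",(.592,-.355)),("walnut",(.489,-.311))):
    print(n); blockfit(S,c)
for c in S: cv2.imwrite(f"pics/{c}1.png",S[c][0][:,:,::-1])
E
```

```text
t: 3.05
eef_pos: [0.5942, -0.3565, 0.2315]
tool_rot: [0.0, 0.999, 0.047, 0.0]
contact_force: [0.1, -1.2, 0.8]
gripper_width: 1.003
now [ 0.5942 -0.3565  0.2315] yaw 5.43 tilt [ 0.0003 -0.0003] w 1.003 F [ 0.1 -1.2  0.8] t 3.05
turn(tool rotvec deg) [ 0.02 -0.01 -0.07]  then shift mm [ -1.8   0.9 211.5]
white
('top',) [(array([ 0.594 , -0.3574]), np.float64(5.5), np.float64(1.22), 309, 445)]
('side',) [(array([ 0.5913, -0.3572]), np.float64(5.3), np.float64(1.37), 345, 528)]
('top', 'side') [(array([ 0.5923, -0.3573]), np.float64(5.0), np.float64(1.43), 654, 1037)]
walnut
('top',) [(array([ 0.4921, -0.3117]), np.float64(2.2), np.float64(0.98), 296, 353)]
('side',) [(array([ 0.4898, -0.3116]), np.float64(3.4), np.float64(1.68), 292, 569)]
('top', 'side') [(array([ 0.4912, -0.3117]), np.float64(2.5), np.float64(1.44), 588, 947)]
```

View pics/top1.png

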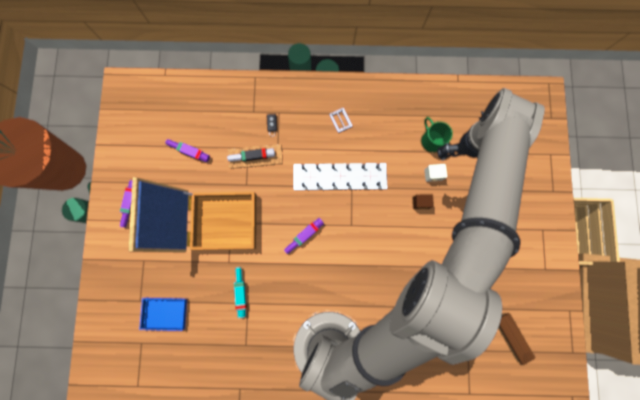

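```bash
python3 -m jog '[[[-1.8,0.9,60],[0,0,0],-1],[[0,0,60],[0,0,0],-1],[[0,0,50],[0,0,0],-1],[[0,0,40],[0,0,0],-1],[[0,0,0],[0,0,0],-1]]' 60; python3 go.py .5925 -.3575 .02 5.5
```

```text
t: 3.78
eef_pos: [0.5886, -0.3573, 0.0179]
tool_rot: [-0.002, 0.999, 0.048, -0.003]
contact_force: [1.1, 0.3, 0.2]
gripper_width: 0.998
now [ 0.5886 -0.3573  0.0179] yaw 5.45 tilt [-0.0063  0.0033] w 0.998 F [1.1 0.3 0.2] t 3.77
turn(tool rotvec deg) [-0.22  0.34 -0.05]  then shift mm [ 3.9  0.6 -2.1]
```

```bash
python3 -m jog '[[[0,0,0],[0,0,0],-1],[[0,0,0],[0,0,0],-1]]'; python3 go.py .5925 -.3575 .02 5.5
```

```text
t: 4.03
eef_pos: [0.5928, -0.3596, 0.0239]
tool_rot: [0.001, 0.999, 0.047, 0.002]
contact_force: [-1.1, 0.1, 0.4]
gripper_width: 1.0
now [ 0.5928 -0.3596  0.0239] yaw 5.44 tilt [ 0.0037 -0.0019] w 1.0 F [-1.1  0.1  0.4] t 4.03
turn(tool rotvec deg) [ 0.13 -0.2  -0.06]  then shift mm [-0.1 -2.1  3.9]
```

```bash
python3 -m jog '[[[0,-1,2],[0,0,0],0.5],[[0,0,0],[0,0,0],1],[[0,0,0],[0,0,0],1],[[0,0,0],[0,0,0],1],[[0,0,0],[0,0,0],1],[[0,0,0],[0,0,0],1]]' 60; python3 go.py .5925 -.3575 .02 5.5
```

```text
t: 4.78
eef_pos: [0.5918, -0.3577, 0.0203]
tool_rot: [0.0, 0.999, 0.048, 0.001]
contact_force: [0.3, 0.7, 6.0]
gripper_width: 0.647
now [ 0.5918 -0.3577  0.0203] yaw 5.45 tilt [ 0.0012 -0.0004] w 0.647 F [0.3 0.7 6. ] t 4.78
turn(tool rotvec deg) [ 0.03 -0.07 -0.05]  then shift mm [ 0.8 -0.2  0.3]
```

```bash
python3 -m jog '[[[0,0,-20],[0,0,0],1],[[0,0,-40],[0,0,0],1],[[0,0,-40],[0,0,0],1],[[0,0,-20],[0,0,2],1],[[0,0,0],[0,0,1.8],1],[[0,0,0],[0,0,0],1]]' ; python3 go.py .575 .076 .14 1.6
```

```text
t: 5.52
eef_pos: [0.5901, -0.357, 0.1376]
tool_rot: [-0.001, 1.0, 0.014, -0.001]
contact_force: [0.2, -0.6, -1.9]
gripper_width: 0.647
now [ 0.5901 -0.357   0.1376] yaw 1.62 tilt [-0.0026  0.0012] w 0.647 F [ 0.2 -0.6 -1.9] t 5.53
turn(tool rotvec deg) [-0.08  0.15  0.02]  then shift mm [  -3.  -433.2   -2.4]
```

```bash
python3 -m jog '[[[0,-30,0],[0,0,0],1],[[0,-50,0],[0,0,0],1],[[0,-50,0],[0,0,0],1],[[0,-50,0],[0,0,0],1],[[-3,-50,0],[0,0,0],1],[[0,-50,0],[0,0,0],1],[[0,-50,0],[0,0,0],1],[[0,-50,0],[0,0,0],1],[[0,-35,0],[0,0,0],1],[[0,-18,0],[0,0,0],1],[[0,0,0],[0,0,0],1],[[0,0,0],[0,0,0],1]]' ;python3 -m jog '[[[0,0,30],[0,0,0],1],[[0,0,20],[0,0,0],1],[[0,0,0],[0,0,0],1],[[0,0,0],[0,0,0],1]]' ; python3 go.py .575 .076 .14 1.6
python3 - <<'E'
from h import *
o=bot.get_obs();S={c:shot(c) for c in ("top","side")}
tc=o["eef_pos"]
for cs in (("top",),("side",)):
    Q=np.concatenate([near(S[k][2],tc,.048,tc[2]-.012,tc[2]+.045) for k in cs])
    print(cs,boxfit(Q,tc[:2],0.03,(.044,.056,.058),tc[2]-.0203,False))
cv2.imwrite("pics/top2.png",S["top"][0][:,:,::-1])
tile("z5",[(S["top"][0],270,130,400,210),(S["side"][0],290,150,400,260)])
E
```

```text
t: 7.02
eef_pos: [0.5757, 0.0727, 0.1388]
tool_rot: [0.001, 1.0, 0.013, -0.0]
contact_force: [-0.9, -0.0, -1.9]
gripper_width: 0.648
t: 7.52
eef_pos: [0.5764, 0.074, 0.0901]
tool_rot: [0.0, 1.0, 0.014, 0.001]
contact_force: [0.4, -0.1, -1.8]
gripper_width: 0.646
now [0.5764 0.074  0.0901] yaw 1.55 tilt [ 0.0011 -0.0003] w 0.646 F [ 0.4 -0.1 -1.8] t 7.53
turn(tool rotvec deg) [ 0.02 -0.06 -0.05]  then shift mm [ -1.4  -2.1 -49.9]
('top',) (array([0.5914, 0.1104]), np.float64(0.3), np.float64(4.41), 2, 7)
('side',) (array([0.5763, 0.0677]), np.float64(3.2), np.float64(2.54), 168, 672)
```

View pics/z5.png

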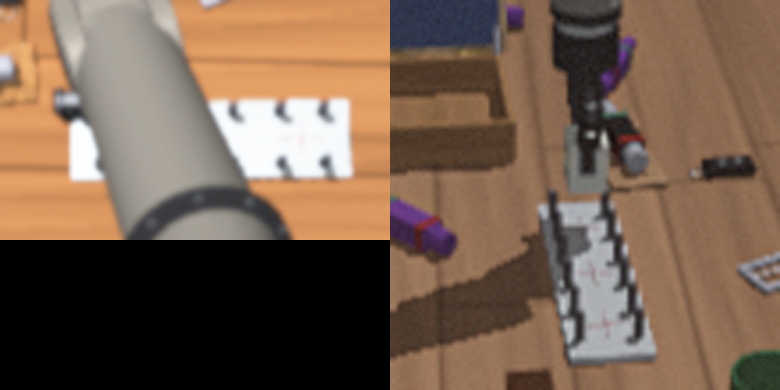

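```bash
python3 -m jog '[[[-3,-1.5,10],[0,0,0],1],[[0,0,20],[0,0,0],1],[[0,0,15],[0,0,0],1],[[0,0,10],[0,0,0],1],[[0,0,0],[0,0,0],1],[[0,0,0],[0,0,0],1]]' ; python3 go.py .5734 .0757 .0323 1.6
```

```text
t: 8.38
eef_pos: [0.5731, 0.0766, 0.0347]
tool_rot: [-0.0, 1.0, 0.014, 0.0]
contact_force: [-0.8, 0.0, -1.9]
gripper_width: 0.643
now [0.5731 0.0766 0.0347] yaw 1.64 tilt [0.0007 0.0001] w 0.643 F [-0.8  0.  -1.9] t 8.38
turn(tool rotvec deg) [-0.01 -0.04  0.04]  then shift mm [0.3 0.9 2.4]
```

```bash
python3 -m jog '[[[1.5,0,0],[0,0,0],1],[[1,0,0],[0,0,0],1],[[0,0,0],[0,0,0],1],[[0,0,0],[0,0,0],1]]'; python3 -m jog '[[[1,0,0],[0,0,0],1],[[0.5,0,0],[0,0,0],1],[[0,0,0],[0,0,0],1],[[0,0,0],[0,0,0],1]]'; python3 -m jog '[[[1,0,0],[0,0,0],1],[[0.5,0,0],[0,0,0],1],[[0,0,0],[0,0,0],1],[[0,0,0],[0,0,0],1]]'
```

```text
t: 8.88
eef_pos: [0.5752, 0.0766, 0.0344]
tool_rot: [0.0, 1.0, 0.014, 0.0]
contact_force: [-0.3, 0.5, -1.2]
gripper_width: 0.642
t: 9.38
eef_pos: [0.5767, 0.0766, 0.0343]
tool_rot: [0.0, 1.0, 0.014, -0.0]
contact_force: [-0.4, -0.3, -1.2]
gripper_width: 0.646
t: 9.88
eef_pos: [0.5773, 0.0766, 0.0341]
tool_rot: [0.0, 1.0, 0.014, -0.001]
contact_force: [-4.9, -0.1, 1.6]
gripper_width: 0.646
```

```bash
python3 -m jog '[[[-4,0,0],[0,0,0],1],[[-3,0,0],[0,0,0],1],[[0,0,0],[0,0,0],1],[[0,0,0],[0,0,0],1]]'; python3 -m jog '[[[-1,0,0],[0,0,0],1],[[-0.5,0,0],[0,0,0],1],[[0,0,0],[0,0,0],1],[[0,0,0],[0,0,0],1]]'; python3 -m jog '[[[-1,0,0],[0,0,0],1],[[-0.5,0,0],[0,0,0],1],[[0,0,0],[0,0,0],1],[[0,0,0],[0,0,0],1]]'
```

```text
t: 10.38
eef_pos: [0.5715, 0.0765, 0.0344]
tool_rot: [-0.0, 1.0, 0.014, 0.0]
contact_force: [-0.2, -0.6, -2.2]
gripper_width: 0.646
t: 10.88
eef_pos: [0.5697, 0.0765, 0.0343]
tool_rot: [0.0, 1.0, 0.014, 0.0]
contact_force: [0.0, -0.3, -1.5]
gripper_width: 0.647
t: 11.38
eef_pos: [0.5693, 0.0765, 0.0346]
tool_rot: [-0.0, 1.0, 0.014, 0.001]
contact_force: [5.2, 0.2, -5.8]
gripper_width: 0.652
```

```bash
python3 -m jog '[[[3,0.8,0],[0,0,0],1],[[1.5,0,0],[0,0,0],1],[[0,0,2],[0,0,0],1],[[0,0,1],[0,0,0],1],[[0,0,0],[0,0,0],1],[[0,0,0],[0,0,0],1]]'; python3 go.py .5733 .0757 .0303 1.6
```

```text
t: 12.12
eef_pos: [0.5726, 0.0757, 0.0313]
tool_rot: [0.0, 1.0, 0.014, -0.0]
contact_force: [-0.1, -0.0, -2.7]
gripper_width: 0.644
now [0.5726 0.0757 0.0313] yaw 1.65 tilt [-0.0002 -0.    ] w 0.644 F [-0.1 -0.  -2.7] t 12.12
turn(tool rotvec deg) [0.   0.01 0.05]  then shift mm [0.7 0.  1. ]
```

```bash
python3 -m jog '[[[0.7,0,0.6],[0,0,0],1],[[0,0,0.6],[0,0,0],1],[[0,0,0],[0,0,0],1],[[0,0,0],[0,0,0],1]]'; python3 go.py .5733 .0757 .0303 1.6
```

```text
t: 12.62
eef_pos: [0.5735, 0.0758, 0.0303]
tool_rot: [-0.0, 1.0, 0.014, 0.0]
contact_force: [0.4, -0.9, 1.6]
gripper_width: 0.65
now [0.5735 0.0758 0.0303] yaw 1.65 tilt [0.0003 0.    ] w 0.65 F [ 0.4 -0.9  1.6] t 12.62
turn(tool rotvec deg) [-0.   -0.02  0.05]  then shift mm [-0.2  0.1 -0. ]
```

```bash
python3 -m jog '[[[0,0,0.3],[0,0,0],0.2],[[0,0,0],[0,0,0],-0.3],[[0,0,0],[0,0,0],-1],[[0,0,0],[0,0,0],-1],[[0,0,-20],[0,0,0],-1],[[0,0,-40],[0,0,0],-1],[[0,0,-50],[0,0,0],-1],[[0,0,-20],[0,0,0],-1]]'; python3 go.py .491 -.3118 .15 2.5
```

```text
t: 13.62
eef_pos: [0.5749, 0.076, 0.1628]
tool_rot: [-0.0, 1.0, 0.014, 0.002]
contact_force: [1.1, 0.2, -0.9]
gripper_width: 1.004
now [0.5749 0.076  0.1628] yaw 1.64 tilt [0.0044 0.0009] w 1.004 F [ 1.1  0.2 -0.9] t 13.62
turn(tool rotvec deg) [-0.04 -0.25 -0.86]  then shift mm [-100.8  383.8   12.8]
```

```bash
python3 -m jog '[[[-12.6,30,0],[0,0,-0.8],-1],[[-12.6,50,0],[0,0,0],-1],[[-12.6,50,0],[0,0,0],-1],[[-12.6,50,0],[0,0,0],-1],[[-12.6,50,0],[0,0,0],-1],[[-12.6,50,0],[0,0,0],-1],[[-12.6,50,0],[0,0,0],-1],[[-12.6,36,0],[0,0,0],-1],[[0,18,0],[0,0,0],-1],[[0,0,0],[0,0,0],-1]]'
python3 - <<'E'
from h import *
S={c:shot(c) for c in ("top","side")}
print("walnut");blockfit(S,(.491,-.312))
print("white");blockfit(S,(.5745,.0755),.010)
tile("z6",[(S["top"][0],270,130,450,230),(S["side"][0],290,170,400,290)])
cv2.imwrite("pics/top3.png",S["top"][0][:,:,::-1])
cv2.imwrite("pics/side3.png",S["side"][0][:,:,::-1])
E
python3 go.py .491 -.3118 .02 2.5
```

```text
t: 14.88
eef_pos: [0.4891, -0.3124, 0.1597]
tool_rot: [-0.0, 1.0, 0.021, 0.0]
contact_force: [0.1, 0.4, 1.1]
gripper_width: 1.0
walnut
('top',) [(array([ 0.4921, -0.312 ]), np.float64(2.2), np.float64(0.97), 228, 298)]
('side',) [(array([ 0.4889, -0.3117]), np.float64(1.1), np.float64(1.56), 284, 500)]
('top', 'side') [(array([ 0.4911, -0.3117]), np.float64(2.1), np.float64(1.46), 512, 834)]
white
('top',) [(array([0.5754, 0.0758]), np.float64(1.6), np.float64(2.22), 312, 1047)]
('side',) [(array([0.5727, 0.0754]), np.float64(2.3), np.float64(2.96), 249, 1131)]
('top', 'side') [(array([0.5744, 0.0755]), np.float64(0.7), np.float64(2.58), 561, 2211)]
now [ 0.4896 -0.31    0.1596] yaw 2.58 tilt [0.0002 0.0012] w 1.001 F [ 0.5  0.5 -0. ] t 14.97
turn(tool rotvec deg) [-0.07 -0.01  0.08]  then shift mm [  1.3   1.8 139.6]
```

View pics/z6.png

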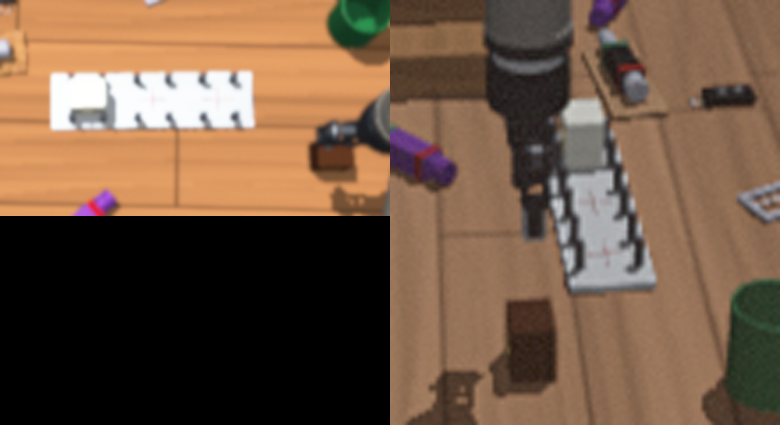

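View pics/side3.png

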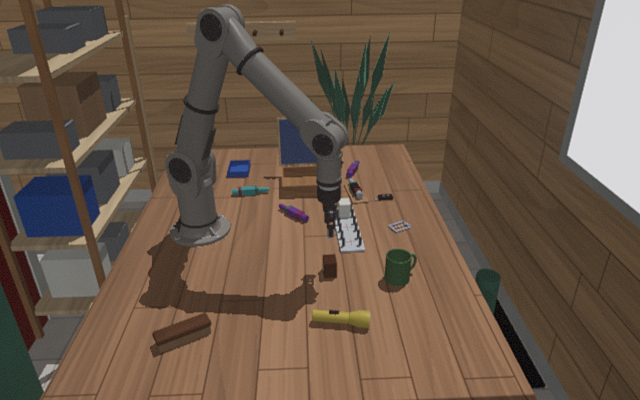

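```bash
python3 -m jog '[[[1,1.8,50],[0,0,0],-1],[[0,0,50],[0,0,0],-1],[[0,0,25],[0,0,0],-1],[[0,0,14.6],[0,0,0],-1],[[0,0,0],[0,0,0],-1],[[0,0,0],[0,0,0],-1],[[0,0,0],[0,0,0],-1]]'; python3 go.py .4905 -.3118 .02 2.2
```

```text
t: 15.85
eef_pos: [0.4906, -0.3142, 0.0215]
tool_rot: [0.001, 1.0, 0.021, 0.001]
contact_force: [-0.5, -0.2, 0.6]
gripper_width: 1.002
now [ 0.4906 -0.3142  0.0215] yaw 2.45 tilt [ 0.002 -0.001] w 1.002 F [-0.5 -0.2  0.6] t 15.85
turn(tool rotvec deg) [ 0.06 -0.11  0.25]  then shift mm [ 0.  -2.4  1.5]
```

```bash
python3 -m jog '[[[0,0,0],[0,0,0],0.5],[[0,0,0],[0,0,0],1],[[0,0,0],[0,0,0],1],[[0,0,0],[0,0,0],1],[[0,0,0],[0,0,0],1],[[0,0,0],[0,0,0],1]]' 60; python3 go.py .4905 -.3118 .02 2.2
```

```text
t: 16.6
eef_pos: [0.4902, -0.3138, 0.0209]
tool_rot: [0.0, 1.0, 0.021, 0.0]
contact_force: [-0.8, 0.8, 5.3]
gripper_width: 0.646
now [ 0.4902 -0.3138  0.0209] yaw 2.44 tilt [ 0.0009 -0.0001] w 0.646 F [-0.8  0.8  5.3] t 16.6
turn(tool rotvec deg) [ 0.01 -0.05  0.24]  then shift mm [ 0.4 -2.   0.9]
```

```bash
python3 -m jog '[[[0,0,-20],[0,0,0],1],[[0,0,-40],[0,0,0.8],1],[[0,0,-40],[0,0,0],1],[[0,0,-15],[0,0,0],1],[[0,0,0],[0,0,0],1],[[0,0,0],[0,0,0],1]]' ; python3 go.py .5793 -.1342 .09 1.65
```

```text
t: 17.35
eef_pos: [0.4886, -0.3132, 0.1334]
tool_rot: [-0.001, 1.0, 0.014, -0.001]
contact_force: [-0.1, -0.1, -1.1]
gripper_width: 0.646
now [ 0.4886 -0.3132  0.1334] yaw 1.65 tilt [-0.0027  0.0014] w 0.646 F [-0.1 -0.1 -1.1] t 17.35
turn(tool rotvec deg) [-0.08  0.15  0.  ]  then shift mm [  95.8 -176.3   43.4]
```

```bash
python3 -m jog '[[[16,-29,0],[0,0,0],1],[[24,-45,0],[0,0,0],1],[[24,-45,0],[0,0,0],1],[[20,-37,0],[0,0,0],1],[[11.8,-20.3,10],[0,0,0],1],[[0,0,20],[0,0,0],1],[[0,0,13.4],[0,0,0],1],[[0,0,0],[0,0,0],1],[[0,0,0],[0,0,0],1],[[0,0,0],[0,0,0],1]]' ; python3 go.py .5793 -.1342 .035 1.65
python3 - <<'E'
from h import *
S={c:shot(c) for c in ("top","side")}
tile("z7",[(S["top"][0],270,130,450,230),(S["side"][0],310,170,400,270)])
E
```

```text
t: 18.6
eef_pos: [0.5809, -0.1353, 0.0925]
tool_rot: [0.0, 1.0, 0.014, 0.001]
contact_force: [0.6, -0.1, -2.0]
gripper_width: 0.644
now [ 0.5809 -0.1353  0.0925] yaw 1.61 tilt [ 0.0013 -0.0002] w 0.644 F [ 0.6 -0.1 -2. ] t 18.6
turn(tool rotvec deg) [ 0.02 -0.08 -0.04]  then shift mm [-1.5 -1.1 57.5]
```

View pics/z7.png

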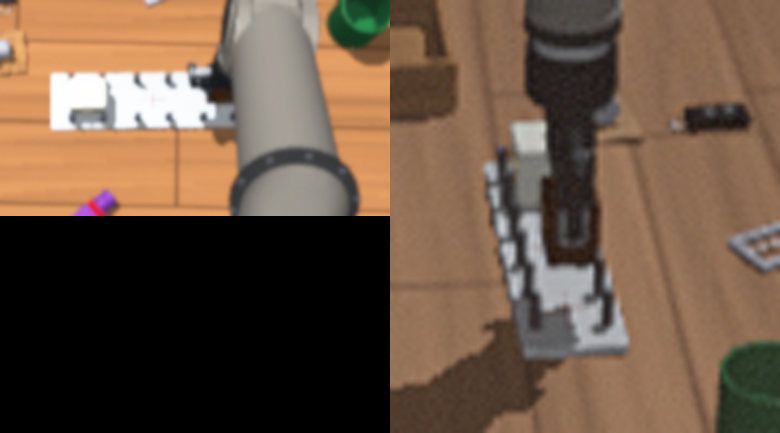

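```bash
python3 -m jog '[[[-1.5,-1.1,20],[0,0,0],1],[[0,0,20],[0,0,0],1],[[0,0,12],[0,0,0],1],[[0,0,5],[0,0,0],1],[[0,0,0],[0,0,0],1],[[0,0,0],[0,0,0],1]]' ; python3 go.py .5793 -.1342 .035 1.65;  python3 -m jog '[[[2,0,0],[0,0,0],1],[[1,0,0],[0,0,0],1],[[0,0,0],[0,0,0],1],[[0,0,0],[0,0,0],1]]'; python3 -m jog '[[[1,0,0],[0,0,0],1],[[0.5,0,0],[0,0,0],1],[[0,0,0],[0,0,0],1],[[0,0,0],[0,0,0],1]]'
```

```text
t: 19.45
eef_pos: [0.5795, -0.1339, 0.0355]
tool_rot: [0.0, 1.0, 0.014, 0.001]
contact_force: [-0.7, -0.3, -2.1]
gripper_width: 0.649
now [ 0.5795 -0.1339  0.0355] yaw 1.64 tilt [ 0.0012 -0.0002] w 0.649 F [-0.7 -0.3 -2.1] t 19.45
turn(tool rotvec deg) [ 0.01 -0.07 -0.01]  then shift mm [-0.2  0.3  0.5]
t: 19.95
eef_pos: [0.5818, -0.1337, 0.0348]
tool_rot: [0.0, 1.0, 0.014, -0.0]
contact_force: [0.3, -0.2, -2.2]
gripper_width: 0.651
t: 20.45
eef_pos: [0.5834, -0.1337, 0.0348]
tool_rot: [0.0, 1.0, 0.014, -0.0]
contact_force: [-0.1, -1.0, -2.8]
gripper_width: 0.652
```

```bash
python3 -m jog '[[[0.5,0,0],[0,0,0],1],[[0.5,0,0],[0,0,0],1],[[0,0,0],[0,0,0],1],[[0,0,0],[0,0,0],1]]'; python3 -m jog '[[[0.5,0,0],[0,0,0],1],[[0.5,0,0],[0,0,0],1],[[0,0,0],[0,0,0],1],[[0,0,0],[0,0,0],1]]';python3 -m jog '[[[-5,0,0],[0,0,0],1],[[-4,0,0],[0,0,0],1],[[0,0,0],[0,0,0],1],[[0,0,0],[0,0,0],1]]'
```

```text
t: 20.95
eef_pos: [0.5844, -0.1336, 0.0348]
tool_rot: [-0.0, 1.0, 0.014, 0.0]
contact_force: [-0.3, -0.2, -2.2]
gripper_width: 0.648
t: 21.45
eef_pos: [0.5846, -0.1336, 0.0346]
tool_rot: [-0.0, 1.0, 0.014, -0.001]
contact_force: [-4.6, 0.4, 0.7]
gripper_width: 0.647
t: 21.95
eef_pos: [0.5768, -0.1338, 0.035]
tool_rot: [0.0, 1.0, 0.014, 0.0]
contact_force: [0.5, 0.3, -2.8]
gripper_width: 0.648
```

```bash
python3 -m jog '[[[-0.5,0,0],[0,0,0],1],[[-0.5,0,0],[0,0,0],1],[[0,0,0],[0,0,0],1],[[0,0,0],[0,0,0],1]]'; python3 -m jog '[[[3,0,0],[0,0,0],1],[[1.4,0.4,2],[0,0,0],1],[[0,0,1.5],[0,0,0],1],[[0,0,0],[0,0,0],1],[[0,0,0],[0,0,0],1]]'; python3 go.py .5807 -.1342 .0309 1.65
```

```text
t: 22.45
eef_pos: [0.5766, -0.1338, 0.0351]
tool_rot: [0.0, 1.0, 0.015, 0.001]
contact_force: [5.6, 0.1, -4.7]
gripper_width: 0.646
t: 23.08
eef_pos: [0.5796, -0.1341, 0.0312]
tool_rot: [-0.0, 1.0, 0.014, -0.0]
contact_force: [0.7, 0.7, -2.2]
gripper_width: 0.646
now [ 0.5796 -0.1341  0.0312] yaw 1.65 tilt [-0.0004  0.0001] w 0.646 F [ 0.7  0.7 -2.2] t 23.07
turn(tool rotvec deg) [-0.    0.02 -0.  ]  then shift mm [1.1 0.1 0.3]
```

```bash
python3 -m jog '[[[1,0,0.6],[0,0,0],1],[[0,0,0.3],[0,0,0],1],[[0,0,0],[0,0,0],1],[[0,0,0],[0,0,0],1]]'; python3 go.py .5806 -.1342 .0309 1.65; python3 -m jog '[[[0,0,0],[0,0,0],0.2],[[0,0,0],[0,0,0],-0.3],[[0,0,0],[0,0,0],-1],[[0,0,0],[0,0,0],-1],[[0,0,-20],[0,0,0],-1],[[0,0,-40],[0,0,0],-1],[[0,0,-50],[0,0,0],-1],[[0,0,-20],[0,0,0],-1]]'
```

```text
t: 23.58
eef_pos: [0.5801, -0.1342, 0.0309]
tool_rot: [-0.0, 1.0, 0.014, -0.001]
contact_force: [-4.6, 1.6, 5.8]
gripper_width: 0.648
now [ 0.5801 -0.1342  0.0309] yaw 1.63 tilt [-0.0014  0.    ] w 0.648 F [-4.6  1.6  5.8] t 23.57
turn(tool rotvec deg) [-0.    0.08 -0.02]  then shift mm [0.5 0.  0. ]
t: 24.58
eef_pos: [0.5828, -0.1345, 0.1652]
tool_rot: [0.0, 1.0, 0.014, 0.003]
contact_force: [-0.5, -0.0, -0.3]
gripper_width: 0.999
```

Run:
```python
from h import *
print(np.round(bot.get_obs()["q"],3))
S={c:shot(c) for c in ("top","side")}
for cam in S:
    p,d,P=S[cam]
    Q=near(P,(.641,.27),.09,.014,.05)
    m=(np.hypot(P[...,0]-.641,P[...,1]-.27)<.1)&(P[...,2]>.013)&(P[...,2]<.06)
    # handle dark
    dark=m&(p.max(-1)<75)
    W=P[dark];print(cam,"dark",len(W),np.median(W,0).round(4),np.percentile(W,[3,97],axis=0).round(3).tolist())
    print(" rect",cv2.minAreaRect((W[:,:2]*1000).astype(np.float32)))
    A=P[m]; c=A[:,:2].mean(0);u,s,vt=np.linalg.svd(A[:,:2]-c);print(" all",c.round(4),vt[0].round(3),np.degrees(np.arctan2(vt[0,1],vt[0,0])).round(1),(s/np.sqrt(len(A))).round(4))
    hsv=cv2.cvtColor(p,cv2.COLOR_RGB2HSV)
    g=m&(hsv[...,0]>50)&(hsv[...,0]<90)&(hsv[...,1]>70);r=m&((hsv[...,0]<6)|(hsv[...,0]>174))&(hsv[...,1]>140)
    G=np.median(P[g],0);R_=np.median(P[r],0);print(" green",g.sum(),G.round(4),"red",r.sum(),R_.round(4),"mid",((G+R_)/2).round(4),np.degrees(np.arctan2(*(G-R_)[[1,0]])).round(1))
    b=[boxfit(A2,(.641,.27),1.65,(.09,.032,.032),.008,False) for A2 in [P[dark]]];print(" box",b)
print("walnut");blockfit(S,(.58,-.134),.010)
print("white");blockfit(S,(.5745,.0755),.010)
tile("z8",[(S["top"][0],220,130,400,210),(S["side"][0],310,160,400,270)])
```

```text
[ 0.129  0.418 -0.009  1.814  0.005  0.904 -1.424]
top dark 51 [0.6308 0.2733 0.0363] [[0.625, 0.247, 0.021], [0.637, 0.3, 0.042]]
 rect ((631.8235473632812, 274.47991943359375), (7.350257873535156, 61.13602828979492), 9.71060562133789)
 all [0.6417 0.2757] [ 0.161 -0.987] -80.7 [0.0443 0.0111]
 green 31 [0.6367 0.3077 0.0409] red 40 [0.6458 0.238  0.0397] mid [0.6412 0.2728 0.0403] 97.4
 box [(array([0.6428, 0.2909]), np.float64(99.5), np.float64(0.87), 51, 35)]
side dark 5 [0.6358 0.2308 0.021 ] [[0.633, 0.222, 0.017], [0.661, 0.263, 0.038]]
 rect ((645.7948608398438, 243.99221801757812), (28.682838439941406, 41.778602600097656), 7.227870941162109)
 all [0.6547 0.2238] [ 0.179 -0.984] -79.7 [0.0317 0.0109]
 green 0 [nan nan nan] red 4 [0.6567 0.243  0.0401] mid [nan nan nan] nan
 box [(array([0.6405, 0.2685]), np.float64(104.5), np.float64(1.0), 5, 2)]
walnut
('top',) [(array([ 0.581 , -0.1345]), np.float64(1.5), np.float64(1.69), 309, 879)]
('side',) [(array([ 0.579 , -0.1348]), np.float64(0.1), np.float64(2.5), 323, 1357)]
('top', 'side') [(array([ 0.5798, -0.1346]), np.float64(1.2), np.float64(2.24), 632, 2257)]
white
('top',) [(array([0.5755, 0.0752]), np.float64(1.9), np.float64(1.63), 315, 1006)]
('side',) [(array([0.5714, 0.0739]), np.float64(9.1), np.float64(2.54), 253, 1015)]
('top', 'side') [(array([0.5743, 0.0745]), np.float64(3.8), np.float64(2.06), 568, 2085)]
  return _methods._mean(a, axis=axis, dtype=dtype,
  ret = um.true_divide(
```

View pics/z8.png

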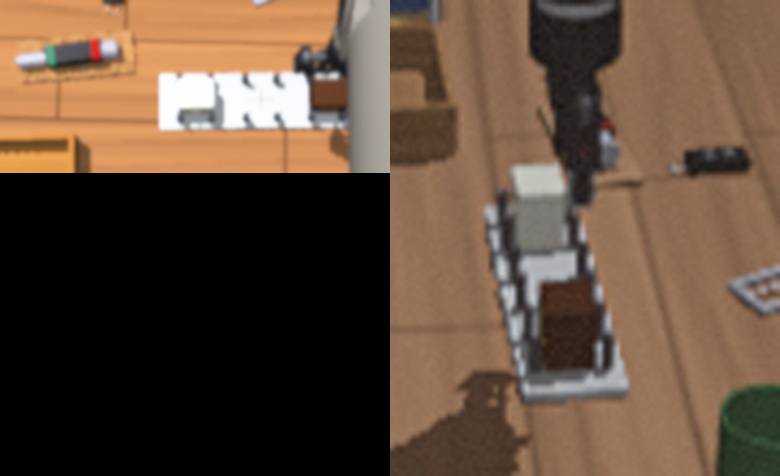

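```bash
python3 -m jog '[[[6,-30,0],[0,0,0],-1],[[8,-50,0],[0,0,0],-1],[[8,-50,0],[0,0,0],-1],[[8,-50,0],[0,0,0],-1],[[8,-50,0],[0,0,0],-1],[[8,-50,0],[0,0,0],-1],[[8,-50,0],[0,0,0],-1],[[8,-45,0],[0,0,0],-1],[[4,-30,0],[0,0,-5],-1]]'; python3 -m jog '[[[0,0,0],[0,0,-10.6],-1],[[0,0,0],[0,0,-10.6],-1],[[0,0,0],[0,0,-10.6],-1],[[0,0,0],[0,0,-10.6],-1],[[0,0,0],[0,0,-10.6],-1],[[0,0,0],[0,0,-10.6],-1],[[0,0,0],[0,0,-10.6],-1],[[0,0,0],[0,0,-10.6],-1],[[0,0,0],[0,0,-6.6],-1],[[0,0,0],[0,0,0],-1],[[0,0,0],[0,0,0],-1]]';  python3 go.py .64 .2728 .013 98
python3 - <<'E'
from h import *
S={c:shot(c) for c in ("top","side")}
tile("z9",[(S["top"][0],220,130,400,210),(S["side"][0],310,160,400,270)])
E
```

```text
t: 25.8
eef_pos: [0.6342, 0.2757, 0.1597]
tool_rot: [-0.0, 0.998, 0.06, -0.001]
contact_force: [1.0, -1.0, -0.1]
gripper_width: 1.0
t: 27.18
eef_pos: [0.6349, 0.2725, 0.16]
tool_rot: [-0.0, 0.657, 0.754, -0.0]
contact_force: [1.1, -0.8, -0.1]
gripper_width: 1.003
now [0.6349 0.2725 0.16  ] yaw 97.91 tilt [-0.0006 -0.0003] w 1.003 F [ 1.1 -0.8 -0.1] t 27.18
turn(tool rotvec deg) [-0.03  0.01 -0.09]  then shift mm [ -0.4   5.1 147. ]
```

View pics/z9.png

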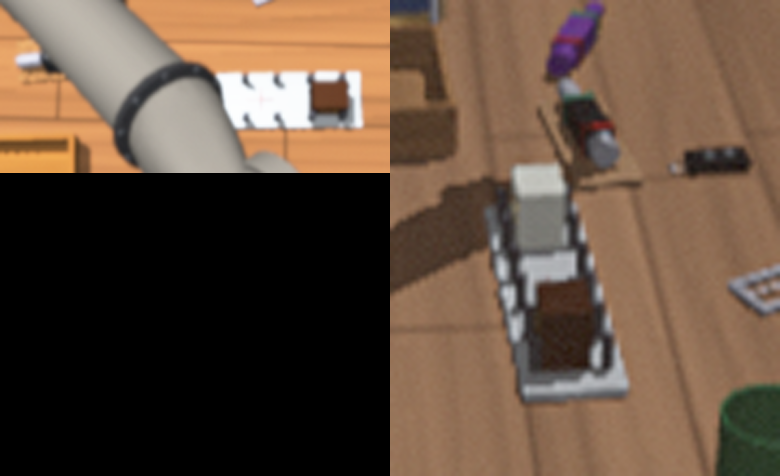

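```bash
cat > chk.py <<'E'
from h import *
import sys
S={c:shot(c) for c in ("top","side")}
print("walnut");blockfit(S,(.58,-.134),.010)
print("white");blockfit(S,(.5745,.0755),.010)
if len(sys.argv)>1: tile(sys.argv[1],[(S["top"][0],280,140,400,210),(S["side"][0],310,160,400,270)])
for cam in S:
    p,d,P=S[cam]
    m=(np.hypot(P[...,0]-.641,P[...,1]-.27)<.1)&(P[...,2]>.02)&(P[...,2]<.06)
    A=P[m]
    if len(A)<60: continue
    hsv=cv2.cvtColor(p,cv2.COLOR_RGB2HSV)
    g=m&(hsv[...,0]>50)&(hsv[...,0]<90)&(hsv[...,1]>70);r=m&((hsv[...,0]<8)|(hsv[...,0]>172))&(hsv[...,1]>130)
    if g.sum()>2 and r.sum()>2:
        G=np.median(P[g],0);R_=np.median(P[r],0);print(cam,"gauge green",g.sum(),G.round(4),"red",r.sum(),R_.round(4),"mid",((G+R_)/2).round(4),np.degrees(np.arctan2(*(G-R_)[[1,0]])).round(1))
E
python3 chk.py
```

```text
walnut
('top',) [(array([ 0.5785, -0.1347]), np.float64(0.6), np.float64(1.46), 330, 1044)]
('side',) [(array([ 0.5771, -0.1349]), np.float64(3.6), np.float64(2.71), 328, 1541)]
('top', 'side') [(array([ 0.578 , -0.1349]), np.float64(2.0), np.float64(2.12), 658, 2604)]
whiteh.py:46: RuntimeWarning: Mean of empty slice
  print(cs,[ (boxfit(Q,np.nanmean(Q,0)[:2],0,dm,z0)) for dm in ((.044,.056,.058),)])
Traceback (most recent call last):
  File "chk.py", line 5, in <module>
    print("white");blockfit(S,(.5745,.0755),.010)
                   ~~~~~~~~^^^^^^^^^^^^^^^^^^^^^^
  File "h.py", line 46, in blockfit
    print(cs,[ (boxfit(Q,np.nanmean(Q,0)[:2],0,dm,z0)) for dm in ((.044,.056,.058),)])
                ~~~~~~^^^^^^^^^^^^^^^^^^^^^^^^^^^^^^^
  File "h.py", line 37, in boxfit
    r=least_squares(sd,[c0[0],c0[1],yaw0+np.radians(dy)],loss="soft_l1",f_scale=1.5,x_scale=[.01,.01,.1])
ValueError: Initial guess is outside of provided bounds
```

```bash
sed -i 's/^        print(cs,\[/        if len(Q)<40: continue\n        print(cs,[/' h.py; python3 chk.py z10
```

```text
walnut
('top',) [(array([ 0.5786, -0.1349]), np.float64(0.6), np.float64(1.56), 330, 1086)]
('side',) [(array([ 0.5764, -0.1353]), np.float64(1.1), np.float64(2.52), 325, 1458)]
('top', 'side') [(array([ 0.5781, -0.1351]), np.float64(1.1), np.float64(2.15), 655, 2573)]
white
('side',) [(array([0.5729, 0.0747]), np.float64(3.9), np.float64(2.64), 260, 1132)]
('top', 'side') [(array([0.5729, 0.0747]), np.float64(3.9), np.float64(2.64), 260, 1132)]
```

View pics/z10.png

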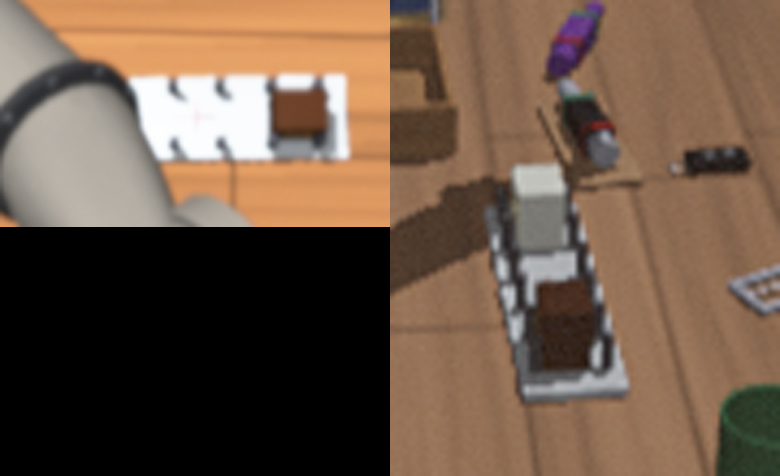

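Run:
```python
from h import *
for uv in ((354.5,182.6),(358,189.5)): print(ray("side",uv,.036).round(4))
p,d,P=shot("side")
m=(np.hypot(P[...,0]-.641,P[...,1]-.27)<.1)&(P[...,2]>.02)&(P[...,2]<.06)
A=P[m];print(len(A),A.mean(0).round(4))
v,u=np.where(m);print(u.min(),u.max(),v.min(),v.max())
# per-y slice centre x of top pixels
for y in np.arange(.2,.36,.02):
    a=A[abs(A[:,1]-y)<.01];
    if len(a):print(y.round(2),len(a),a[:,0].min().round(4),a[:,0].max().round(4),a[:,2].max().round(3))
```

```text
[0.6422 0.311  0.036 ]
[0.6501 0.2416 0.036 ]
144 [0.6409 0.2588 0.0348]
349 362 179 197
0.2 23 0.638 0.6638 0.041
0.22 24 0.6346 0.6611 0.045
0.24 23 0.6286 0.6634 0.044
0.26 17 0.6259 0.6572 0.043
0.28 17 0.623 0.6577 0.043
0.3 21 0.6207 0.6521 0.044
0.32 4 0.6273 0.6533 0.039
0.34 10 0.6203 0.6391 0.039
```

```bash
python3 -m jog '[[[-0.4,6,50],[0,0,0],-1],[[0,0,50],[0,0,0],-1],[[0,0,30],[0,0,0],-1],[[0,0,15],[0,0,0],-1],[[0,0,0],[0,0,0],-1],[[0,0,0],[0,0,0],-1],[[0,0,0],[0,0,0],-1]]'; python3 go.py .641 .2728 .013 98
python3 - <<'E'
from h import *
S={c:shot(c) for c in ("top","side")}
tile("z11",[(S["top"][0],220,130,300,190),(S["side"][0],320,150,390,220)])
E
```

```text
t: 28.4
eef_pos: [0.6421, 0.2736, 0.0171]
tool_rot: [0.001, 0.656, 0.755, 0.001]
contact_force: [-0.2, -0.2, -0.1]
gripper_width: 1.0
now [0.6421 0.2736 0.0171] yaw 98.04 tilt [0.0024 0.0011] w 1.0 F [-0.2 -0.2 -0.1] t 28.4
turn(tool rotvec deg) [ 0.14 -0.04  0.04]  then shift mm [-0.6 -1.2  4.1]
```

View pics/z11.png

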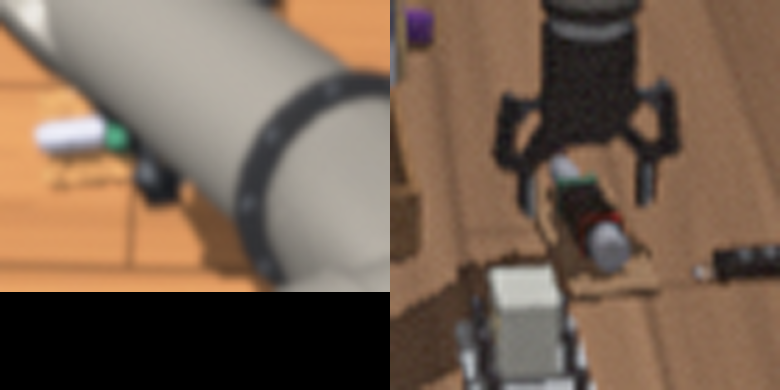

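```bash
python3 -m jog '[[[-0.5,-1,2.5],[0,0,0],-0.4],[[0,0,0],[0,0,0],0.1],[[0,0,0],[0,0,0],0.3],[[0,0,0],[0,0,0],0.5],[[0,0,0],[0,0,0],1],[[0,0,0],[0,0,0],1],[[0,0,0],[0,0,0],1],[[0,0,0],[0,0,0],1]]' 70; python3 go.py .641 .2728 .013 98
```

```text
t: 29.5
eef_pos: [0.6411, 0.2727, 0.0136]
tool_rot: [0.0, 0.656, 0.755, 0.001]
contact_force: [1.8, -1.0, 5.9]
gripper_width: 0.364
now [0.6411 0.2727 0.0136] yaw 98.03 tilt [0.0017 0.0007] w 0.364 F [ 1.8 -1.   5.9] t 29.5
turn(tool rotvec deg) [ 0.1  -0.02  0.03]  then shift mm [ 0.2 -0.1  0.6]
```

```bash
python3 -m jog '[[[0,0,-15],[0,0,0],1],[[0,0,-40],[0,0,0],1],[[0,0,-50],[0,0,0],1],[[0,0,-40],[0,0,0],1],[[0,0,0],[0,0,10],1],[[0,0,0],[0,0,10],1],[[0,0,0],[0,0,10],1],[[0,0,0],[0,0,10],1],[[0,0,0],[0,0,10],1],[[0,0,0],[0,0,10],1],[[0,0,0],[0,0,10],1]]';python3 -m jog '[[[0,0,0],[0,0,10],1],[[0,0,0],[0,0,10],1],[[0,0,0],[0,0,6.4],1],[[0,0,0],[0,0,0],1],[[0,0,0],[0,0,0],1]]'; python3 go.py .4434 .0720 .06 1.65
```

```text
t: 30.88
eef_pos: [0.6388, 0.2723, 0.1574]
tool_rot: [-0.0, 0.971, 0.24, -0.001]
contact_force: [-0.3, -0.1, -2.8]
gripper_width: 0.361
t: 31.5
eef_pos: [0.6396, 0.2724, 0.1577]
tool_rot: [0.0, 1.0, 0.016, -0.001]
contact_force: [-1.0, -0.1, -1.6]
gripper_width: 0.358
now [0.6396 0.2724 0.1577] yaw 1.79 tilt [-0.0011 -0.0002] w 0.358 F [-1.  -0.1 -1.6] t 31.5
turn(tool rotvec deg) [0.01 0.06 0.14]  then shift mm [-201.9  194.7   97.7]
```

```bash
python3 -m jog '[[[-20,20,0],[0,0,0.14],1],[[-34,33,0],[0,0,0],1],[[-40,38,0],[0,0,0],1],[[-40,38,0],[0,0,0],1],[[-34,33,0],[0,0,0],1],[[-22,22,0],[0,0,0],1],[[-11.9,10.7,0],[0,0,0],1],[[0,0,0],[0,0,0],1],[[0,0,0],[0,0,0],1],[[0,0,0],[0,0,0],1]]'; python3 go.py .4434 .0720 .0284 1.65
python3 chk.py z12
```

```text
t: 32.75
eef_pos: [0.4444, 0.0735, 0.1579]
tool_rot: [-0.0, 1.0, 0.014, 0.0]
contact_force: [-0.3, 0.7, -2.5]
gripper_width: 0.357
now [0.4444 0.0735 0.1579] yaw 1.59 tilt [0.0005 0.0005] w 0.357 F [-0.3  0.7 -2.5] t 32.75
turn(tool rotvec deg) [-0.03 -0.03 -0.06]  then shift mm [ -1.1   1.5 129.5]
walnut
('top',) [(array([ 0.5786, -0.135 ]), np.float64(0.6), np.float64(1.78), 331, 1131)]
('side',) [(array([ 0.5771, -0.1361]), np.float64(1.4), np.float64(2.45), 333, 1518)]
('top', 'side') [(array([ 0.5783, -0.1357]), np.float64(0.7), np.float64(2.24), 664, 2671)]
white
('side',) [(array([0.5726, 0.0743]), np.float64(6.2), np.float64(2.89), 260, 1191)]
('top', 'side') [(array([0.574 , 0.0745]), np.float64(2.8), np.float64(2.74), 293, 1373)]
```

View pics/z12.png

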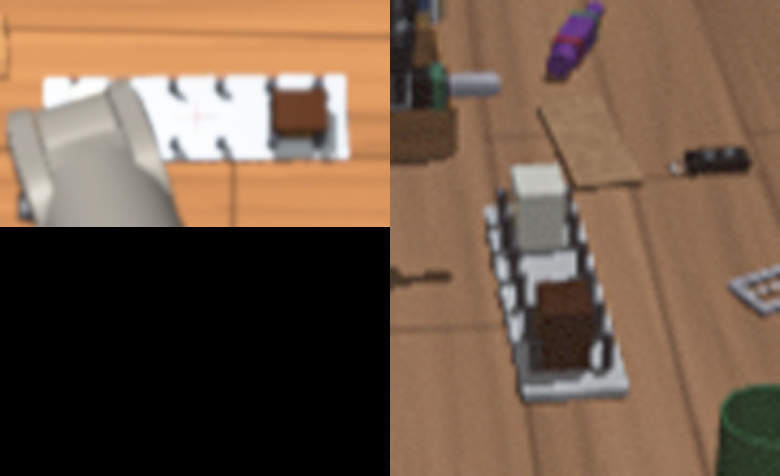

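```bash
python3 -m jog '[[[-1,1.5,30],[0,0,0],1],[[0,0,40],[0,0,0],1],[[0,0,30],[0,0,0],1],[[0,0,20],[0,0,0],1],[[0,0,9.5],[0,0,0],1],[[0,0,0],[0,0,0],1],[[0,0,0],[0,0,0],1],[[0,0,0],[0,0,0],1]]'; python3 go.py .4434 .0720 .0284 1.65; python3 chk.py z13
```

```text
t: 33.85
eef_pos: [0.4462, 0.0715, 0.0295]
tool_rot: [-0.001, 1.0, 0.013, 0.003]
contact_force: [5.4, -2.5, 6.4]
gripper_width: 0.362
now [0.4462 0.0715 0.0295] yaw 1.5 tilt [0.0061 0.0012] w 0.362 F [ 5.4 -2.5  6.4] t 33.85
turn(tool rotvec deg) [-0.06 -0.35 -0.15]  then shift mm [-2.8 -0.6  1.1]
walnut
('top',) [(array([ 0.5787, -0.1347]), np.float64(0.5), np.float64(1.7), 331, 1138)]
('side',) [(array([ 0.577 , -0.1354]), np.float64(2.5), np.float64(2.75), 327, 1552)]
('top', 'side') [(array([ 0.5783, -0.1351]), np.float64(1.5), np.float64(2.22), 658, 2712)]
white
('top',) [(array([0.5787, 0.075 ]), np.float64(6.6), np.float64(1.8), 232, 468)]
('side',) [(array([0.572 , 0.0744]), np.float64(4.9), np.float64(3.12), 267, 1353)]
('top', 'side') [(array([0.5745, 0.0745]), np.float64(3.1), np.float64(2.23), 499, 1950)]
```

View pics/z13.png

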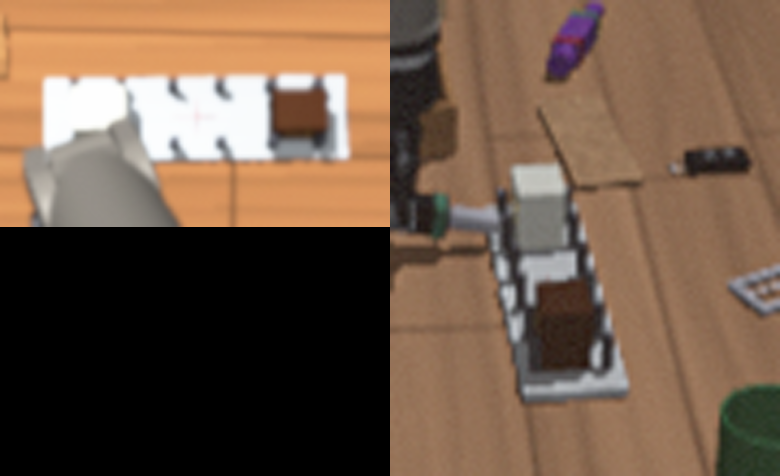

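```bash
python3 -m jog '[[[0,0,0],[0,0,0],1],[[0,0,0],[0,0,0],1]]'; python3 go.py .4434 .0720 .0284 1.65;python3 - <<'E'
from station import bot
print(bot.get_obs()["q"],bot.get_obs()["torque"])
E
```

```text
t: 34.2
eef_pos: [0.4463, 0.0715, 0.0296]
tool_rot: [-0.001, 1.0, 0.013, 0.003]
contact_force: [6.0, -1.5, 4.4]
gripper_width: 0.365
now [0.4463 0.0715 0.0296] yaw 1.51 tilt [0.0063 0.0013] w 0.365 F [ 6.  -1.5  4.4] t 34.2
turn(tool rotvec deg) [-0.06 -0.36 -0.14]  then shift mm [-2.8 -0.5  1.2]
[-0.24361448  0.44015559 -0.06423803  2.22607805  0.06171903  0.47055577
 -1.90107568] [-0.4302448  -1.00659704  0.07531405]
```

```bash
python3 -m jog '[[[0,0,-20],[0,0,0],1],[[0,0,-40],[0,0,0],1],[[0,0,-50],[0,0,0],1],[[0,0,-20],[0,0,0],1],[[0,0,0],[0,0,0],1],[[0,0,0],[0,0,0],1],[[0,0,0],[0,0,0],1]]'; python3 go.py .703 .0794 .16 1.65
python3 - <<'E'
from h import *
S={c:shot(c) for c in ("top","side")}
tile("z14",[(S["top"][0],250,150,370,270),(S["side"][0],260,150,360,250)])
E
```

```text
t: 35.08
eef_pos: [0.4416, 0.0707, 0.157]
tool_rot: [0.0, 1.0, 0.013, -0.001]
contact_force: [-0.7, 0.2, -2.7]
gripper_width: 0.359
now [0.4416 0.0707 0.157 ] yaw 1.52 tilt [-0.0029 -0.0008] w 0.359 F [-0.7  0.2 -2.7] t 35.08
turn(tool rotvec deg) [ 0.04  0.17 -0.13]  then shift mm [261.6  -1.1  -3. ]
```

View pics/z14.png

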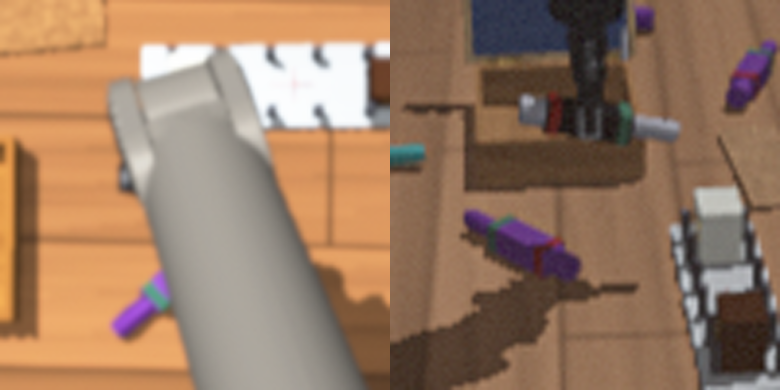

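```bash
cat > ga.py <<'E'
from h import *
import sys
# fit held gauge axis from side cam: points near TCP axis level
o=bot.get_obs();t=np.array(o["eef_pos"])
q=np.array(o["tool_rot"]);yaw=np.degrees(2*np.arctan2(q[2],q[1]))
ux=np.array([np.cos(np.radians(yaw)),np.sin(np.radians(yaw)),0]);uy=np.array([ux[1],-ux[0],0])
for cam in ("side","top"):
    p,d,P=shot(cam)
    r=P-t;a=r@ux*1000;b=r@uy*1000;c=r[...,2]*1000
    m=(abs(a)<105)&(abs(b)<30)&(c>-25)&(c<45)&~(abs(a)<24)
    print(cam,m.sum(),"yaw",yaw.round(2))
    for lo in range(-100,100,10):
        k=m&(a>=lo)&(a<lo+10)
        if k.sum()>2: print(lo+5,k.sum(),"b",np.percentile(b[k],[5,50,95]).round(1),"z-tcp",np.percentile(c[k],[5,50,95]).round(1),"rgb",np.median(p[k],0))
E
python3 ga.py
```

```text
side 226 yaw 1.51
-75 5 b [-19.5  -5.4  16.6] z-tcp [19.  20.4 24.7] rgb [92. 83. 83.]
-65 19 b [-0.7 12.2 16. ] z-tcp [12.7 27.2 38.6] rgb [104.  94. 100.]
-55 18 b [ 3.2 10.2 19.2] z-tcp [12.5 29.6 38.4] rgb [96.  93.5 97.5]
-45 26 b [ 1.2 11.8 18.2] z-tcp [ 7.7 23.  36.9] rgb [75.5 43.5 43.5]
-35 23 b [-10.2  14.6  22.7] z-tcp [ 9.5 30.8 36.7] rgb [76. 32. 26.]
-25 20 b [-2.9 13.8 20.3] z-tcp [ 4.9 21.5 36.7] rgb [39.5 30.  28. ]
25 20 b [-10.7  16.6  23.8] z-tcp [-8.6 11.2 22.7] rgb [48.  56.  46.5]
35 24 b [-11.4  10.8  21.1] z-tcp [-10.8  13.4  21.7] rgb [52.5 63.5 53.5]
45 19 b [-6.4 10.8 18. ] z-tcp [-5.9  8.2 17.4] rgb [88. 86. 83.]
55 12 b [-1.1  9.  12.4] z-tcp [-7.   5.4 12.2] rgb [108.5 101.  108.5]
65 13 b [ 3.3  9.2 16.1] z-tcp [-7.5 -0.4 11.9] rgb [106.  97. 104.]
75 15 b [-1.1  7.6 15.3] z-tcp [-13.2  -0.    6.7] rgb [117. 109. 115.]
85 11 b [ 2.7  7.6 13.1] z-tcp [-12.5  -1.4   3.4] rgb [125. 103. 104.]
top 0 yaw 1.51
```

```bash
python3 go.py .6411 .2727 .16 1.65; python3 -m jog '[[[20,-20,0],[0,0,0],1],[[34,-34,0],[0,0,0],1],[[40,-40,0],[0,0,0],1],[[40,-40,0],[0,0,0],1],[[34,-34,0],[0,0,0],1],[[22,-22,0],[0,0,0],1],[[12,-12,0],[0,0,-5],1],[[0,0,0],[0,0,-10],1],[[0,0,0],[0,0,-10],1],[[0,0,0],[0,0,-10],1],[[0,0,0],[0,0,-10],1],[[0,0,0],[0,0,-10],1]]';python3 -m jog '[[[0,0,0],[0,0,-10],1],[[0,0,0],[0,0,-10],1],[[0,0,0],[0,0,-10],1],[[0,0,0],[0,0,-10],1],[[0,0,0],[0,0,-1.4],1],[[0,0,0],[0,0,0],1],[[0,0,0],[0,0,0],1],[[0,0,0],[0,0,0],1]]'; python3 go.py .6411 .2727 .04 98; python3 chk.py z15
```

```text
now [0.4422 0.0708 0.1578] yaw 1.51 tilt [-0.0013 -0.0003] w 0.357 F [-0.5  0.3 -2.8] t 35.27
turn(tool rotvec deg) [ 0.02  0.07 -0.14]  then shift mm [ 204.6 -196.    -2.2]
t: 36.78
eef_pos: [0.639, 0.2779, 0.1575]
tool_rot: [-0.0, 0.88, 0.476, -0.001]
contact_force: [1.6, -0.3, -3.1]
gripper_width: 0.362
t: 37.78
eef_pos: [0.6392, 0.2783, 0.1584]
tool_rot: [0.0, 0.657, 0.754, 0.0]
contact_force: [-0.3, -0.1, -1.9]
gripper_width: 0.359
now [0.6392 0.2783 0.1584] yaw 97.86 tilt [ 0.0001 -0.0001] w 0.359 F [-0.3 -0.1 -1.9] t 37.77
turn(tool rotvec deg) [ 0.01  0.01 -0.14]  then shift mm [ -5.8   1.1 118.4]
walnut
('top',) [(array([ 0.5787, -0.135 ]), np.float64(0.6), np.float64(1.62), 326, 1084)]
('side',) [(array([ 0.5773, -0.1349]), np.float64(0.8), np.float64(2.78), 324, 1516)]
('top', 'side') [(array([ 0.5783, -0.1349]), np.float64(0.7), np.float64(2.3), 650, 2608)]
white
('side',) [(array([0.5725, 0.0743]), np.float64(4.6), np.float64(2.75), 261, 1130)]
('top', 'side') [(array([0.5725, 0.0743]), np.float64(4.6), np.float64(2.75), 261, 1130)]
```

View pics/z15.png

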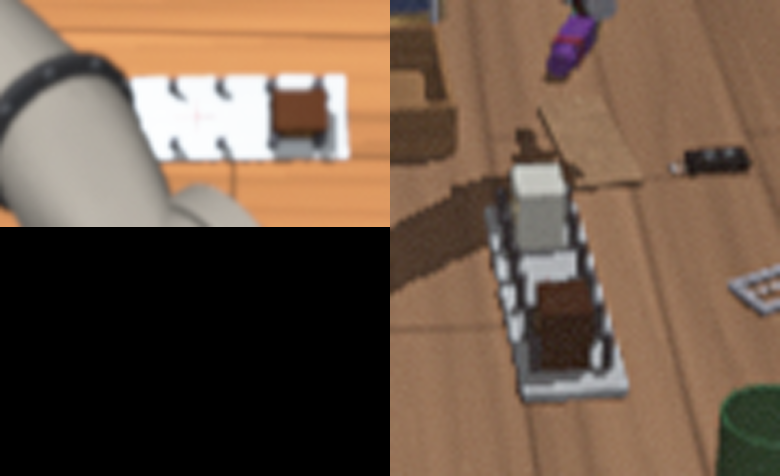

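```bash
python3 -m jog '[[[-5.8,1.1,30],[0,0,0],1],[[0,0,40],[0,0,0],1],[[0,0,30],[0,0,0],1],[[0,0,15],[0,0,0],1],[[0,0,0],[0,0,0],1],[[0,0,0],[0,0,0],1]]';python3 -m jog '[[[0,0,5],[0,0,0],1],[[0,0,5],[0,0,0],1],[[0,0,5],[0,0,0],1],[[0,0,5],[0,0,0],1],[[0,0,0],[0,0,0],1],[[0,0,0],[0,0,0],1]]' 25; python3 go.py .6411 .2727 .0136 98
```

```text
t: 38.62
eef_pos: [0.6421, 0.2733, 0.045]
tool_rot: [0.0, 0.657, 0.754, 0.001]
contact_force: [0.3, 0.7, -1.2]
gripper_width: 0.361
t: 39.38
eef_pos: [0.6412, 0.2724, 0.0235]
tool_rot: [0.0, 0.657, 0.754, -0.0]
contact_force: [0.1, -2.0, -1.5]
gripper_width: 0.362
now [0.6412 0.2724 0.0235] yaw 97.9 tilt [ 0.0001 -0.0002] w 0.362 F [ 0.1 -2.  -1.5] t 39.38
turn(tool rotvec deg) [ 0.    0.01 -0.1 ]  then shift mm [ 0.3 -0.1  9.9]
```

```bash
python3 -m jog '[[[0,0,4],[0,0,0],1],[[0,0,3],[0,0,0],1],[[0,0,2],[0,0,0],1],[[0,0,0],[0,0,0],1],[[0,0,0],[0,0,0],1]]' 20; python3 -m jog '[[[0,0,0],[0,0,0],0.2],[[0,0,0],[0,0,0],0],[[0,0,0],[0,0,0],-0.2],[[0,0,0],[0,0,0],-0.2]]'; python3 go.py .6411 .2727 .0136 98
python3 - <<'E'
from h import *
S={c:shot(c) for c in ("top","side")}
tile("z16",[(S["top"][0],220,130,300,190),(S["side"][0],320,150,390,220)])
E
```

```text
t: 40.0
eef_pos: [0.6426, 0.2718, 0.0173]
tool_rot: [0.001, 0.657, 0.754, 0.001]
contact_force: [-3.6, -7.5, 17.1]
gripper_width: 0.358
t: 40.5
eef_pos: [0.6409, 0.2727, 0.0141]
tool_rot: [-0.0, 0.657, 0.754, -0.0]
contact_force: [-0.7, 0.0, -0.1]
gripper_width: 0.598
now [0.6409 0.2727 0.0141] yaw 97.92 tilt [-0.0003 -0.    ] w 0.598 F [-0.7  0.  -0.1] t 40.5
turn(tool rotvec deg) [-0.02 -0.   -0.08]  then shift mm [0.  0.2 0.5]
```

View pics/z16.png

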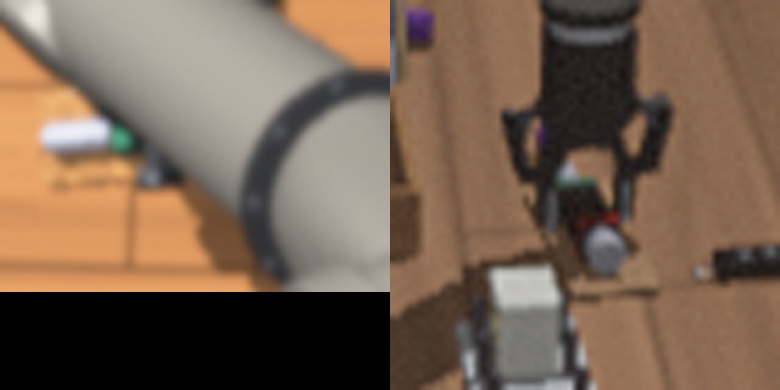

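```bash
python3 -m jog '[[[-2.5,0,0.3],[0,0,0],-0.1],[[0,0,0],[0,0,0],-0.1],[[0,0,0],[0,0,0],0.2],[[0,0,0],[0,0,0],0.5],[[0,0,0],[0,0,0],1],[[0,0,0],[0,0,0],1],[[0,0,0],[0,0,0],1],[[0,0,0],[0,0,0],1]]' 100; python3 go.py .6411 .2727 .013 98
```

```text
t: 41.6
eef_pos: [0.6419, 0.2701, 0.0147]
tool_rot: [0.0, 0.657, 0.754, 0.0]
contact_force: [-0.3, 0.2, 5.6]
gripper_width: 0.357
now [0.6419 0.2701 0.0147] yaw 97.89 tilt [0.0009 0.0001] w 0.357 F [-0.3  0.2  5.6] t 41.6
turn(tool rotvec deg) [ 0.05  0.   -0.11]  then shift mm [ 2.7 -0.4  1.7]
```

```bash
python3 -m jog '[[[0,0,-15],[0,0,0],1],[[0,0,-40],[0,0,0],1],[[0,0,-50],[0,0,0],1],[[0,0,-40],[0,0,0],1],[[0,0,0],[0,0,-10],1],[[0,0,0],[0,0,-10],1],[[0,0,0],[0,0,-10],1],[[0,0,0],[0,0,-10],1]]';python3 -m jog '[[[0,0,0],[0,0,-10],1],[[0,0,0],[0,0,-10],1],[[0,0,0],[0,0,-10],1],[[0,0,0],[0,0,-10],1],[[0,0,0],[0,0,-3.8],1],[[0,0,0],[0,0,0],1],[[0,0,0],[0,0,0],1],[[0,0,0],[0,0,0],1]]'; python3 go.py .7032 .0794 .16 181.65
```

```text
t: 42.6
eef_pos: [0.6408, 0.27, 0.1591]
tool_rot: [-0.0, 0.356, 0.934, -0.0]
contact_force: [0.6, 0.7, -2.3]
gripper_width: 0.356
t: 43.6
eef_pos: [0.6414, 0.2701, 0.1592]
tool_rot: [0.0, -0.015, 1.0, -0.0]
contact_force: [0.1, 0.3, -2.6]
gripper_width: 0.355
now [0.6414 0.2701 0.1592] yaw -178.33 tilt [ 0.0001 -0.0002] w 0.355 F [ 0.1  0.3 -2.6] t 43.6
turn(tool rotvec deg) [-0.01  0.    0.02]  then shift mm [ -56.3 -192.4   -0.8]
```

```bash
python3 -m jog '[[[-8,-28,0],[0,0,0],1],[[-11,-37,0],[0,0,0],1],[[-12,-40,0],[0,0,0],1],[[-11,-37,0],[0,0,0],1],[[-8,-28,0],[0,0,0],1],[[-6.3,-22.4,0],[0,0,0],1],[[0,0,0],[0,0,0],1],[[0,0,0],[0,0,0],1],[[0,0,0],[0,0,0],1]]'; python3 go.py .7032 .0794 .0297 181.65; python3 ga.py; python3 chk.py z17
```

```text
t: 44.72
eef_pos: [0.7029, 0.0816, 0.1593]
tool_rot: [-0.0, -0.016, 1.0, 0.001]
contact_force: [-0.8, 0.2, -2.5]
gripper_width: 0.356
now [0.7029 0.0816 0.1593] yaw -178.14 tilt [-0.0001  0.001 ] w 0.356 F [-0.8  0.2 -2.5] t 44.73
turn(tool rotvec deg) [ 0.06 -0.    0.21]  then shift mm [ -0.3  -2.2 129.6]
side 229 yaw 181.86
-65 15 b [-16.7  -7.5   4.4] z-tcp [ 3.2 15.5 22.6] rgb [122. 115. 113.]
-55 16 b [-20.8 -11.1  -5.9] z-tcp [ 0.5 13.8 26.4] rgb [107.5  96.5 103. ]
-45 16 b [-18.3 -12.1  -2.6] z-tcp [ 2.7 16.  25.8] rgb [93.  89.5 96. ]
-35 28 b [-21.3 -13.4  14.5] z-tcp [-4.4 17.1 25.9] rgb [91.  39.5 37.5]
-25 15 b [-20.2 -15.    4.7] z-tcp [-1.3 18.3 27.3] rgb [63. 32. 29.]
25 17 b [-20.5 -13.4  17.1] z-tcp [-2.6 17.6 25.2] rgb [36. 27. 25.]
35 26 b [-23.2 -15.3  12.1] z-tcp [-5.1 16.7 26.7] rgb [49.  59.  48.5]
45 28 b [-21.  -11.4   1.6] z-tcp [-4.5 14.6 27.6] rgb [51.5 61.5 50.5]
55 12 b [-12.6  -4.1   6. ] z-tcp [ 3.6 12.  19.3] rgb [ 98.5  97.5 103.5]
65 16 b [-12.9  -8.    2. ] z-tcp [-2.  12.7 20.1] rgb [114.  103.5 106. ]
75 14 b [-16.7  -7.4   3. ] z-tcp [ 0.8 12.6
[... 526 characters left out ...]
 9.1 19.  20.9] rgb [208. 203. 219.]
75 20 b [-11.3  -2.1   7.3] z-tcp [11.4 19.3 23.1] rgb [209. 203. 218.]
85 21 b [-11.3  -2.1   7.3] z-tcp [12.2 17.6 21.7] rgb [199. 196. 209.]
95 12 b [-8.1 -1.9  5.8] z-tcp [ 7.  15.1 21.7] rgb [186.  149.  132.5]
walnut
('side',) [(array([ 0.5771, -0.1352]), np.float64(2.0), np.float64(2.44), 325, 1477)]
('top', 'side') [(array([ 0.5766, -0.1351]), np.float64(2.8), np.float64(2.49), 341, 1544)]
white
('top',) [(array([0.5752, 0.0755]), np.float64(1.6), np.float64(2.01), 311, 1024)]
('side',) [(array([0.5728, 0.0743]), np.float64(2.6), np.float64(2.69), 263, 1216)]
('top', 'side') [(array([0.5742, 0.0746]), np.float64(1.2), np.float64(2.31), 574, 2280)]
```

View pics/z17.png

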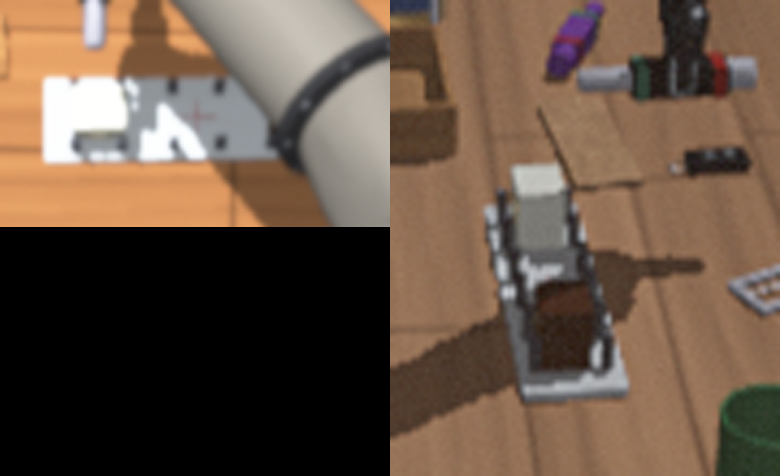

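```bash
python3 -m jog '[[[0,-1.5,30],[0,0,0.2],1],[[0,0,40],[0,0,0],1],[[0,0,30],[0,0,0],1],[[0,0,20],[0,0,0],1],[[0,0,9.5],[0,0,0],1],[[0,0,0],[0,0,0],1],[[0,0,0],[0,0,0],1],[[0,0,0],[0,0,0],1]]'; python3 go.py .7032 .0794 .0297 181.65
```

```text
t: 45.92
eef_pos: [0.7042, 0.0781, 0.0308]
tool_rot: [0.001, -0.013, 1.0, 0.0]
contact_force: [0.2, 0.2, -2.4]
gripper_width: 0.353
now [0.7042 0.0781 0.0308] yaw -178.5 tilt [0.0018 0.0002] w 0.353 F [ 0.2  0.2 -2.4] t 45.92
turn(tool rotvec deg) [ 0.01  0.1  -0.15]  then shift mm [1.  1.3 1.1]
```

```bash
python3 -m jog '[[[5,1.3,1],[0,0,0],1],[[6,0,0],[0,0,0],1],[[0,0,0],[0,0,0],1],[[0,0,0],[0,0,0],1]]'; python3 go.py .6903 .0791 .0297 181.65
python3 - <<'E'
from h import *
S={c:shot(c) for c in ("top","side")}
tile("z18",[(S["top"][0],280,130,350,200),(S["side"][0],320,160,400,240)])
E
```

```text
t: 46.42
eef_pos: [0.6925, 0.0788, 0.0287]
tool_rot: [0.0, -0.013, 1.0, -0.0]
contact_force: [0.8, 0.7, -2.8]
gripper_width: 0.353
now [0.6925 0.0788 0.0287] yaw -178.5 tilt [ 0.0002 -0.0001] w 0.353 F [ 0.8  0.7 -2.8] t 46.42
turn(tool rotvec deg) [-0.01  0.01 -0.15]  then shift mm [ 2.2  0.3 -1. ]
```

View pics/z18.png

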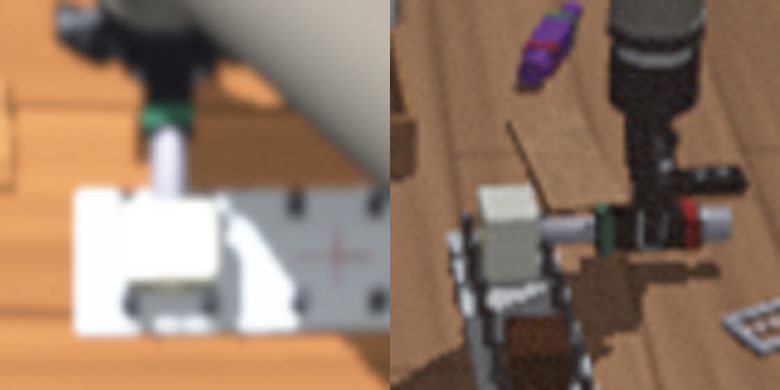

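```bash
python3 -m jog '[[[3,0.2,-1],[0,0,-0.15],1],[[4,0,0],[0,0,0],1],[[4,0,0],[0,0,0],1],[[0,0,0],[0,0,0],1],[[0,0,0],[0,0,0],1]]'; python3 -m jog '[[[4,0,0],[0,0,0],1],[[4,0,0],[0,0,0],1],[[4,0,0],[0,0,0],1],[[0,0,0],[0,0,0],1]]'; python3 go.py .6403 .0776 .0297 181.65
```

```text
t: 47.15
eef_pos: [0.6816, 0.0788, 0.0297]
tool_rot: [0.0, -0.014, 1.0, -0.0]
contact_force: [0.4, -0.1, -1.9]
gripper_width: 0.352
t: 47.65
eef_pos: [0.6691, 0.0785, 0.0296]
tool_rot: [-0.0, -0.015, 1.0, -0.0]
contact_force: [-0.3, 0.7, -3.2]
gripper_width: 0.36
now [0.6691 0.0785 0.0296] yaw -178.33 tilt [-0.0003 -0.0002] w 0.36 F [-0.3  0.7 -3.2] t 47.65
turn(tool rotvec deg) [-0.01 -0.01  0.02]  then shift mm [28.8 -0.  -0.1]
```

```bash
python3 -m jog '[[[5,0,0],[0,0,0],1],[[5,0,0],[0,0,0],1],[[5,0,0],[0,0,0],1],[[5,0,0],[0,0,0],1],[[4,0,0],[0,0,0],1],[[0,0,0],[0,0,0],1],[[0,0,0],[0,0,0],1]]'; python3 -m jog '[[[2,0,0],[0,0,0],1],[[2,0,0],[0,0,0],1],[[0,0,0],[0,0,0],1],[[0,0,0],[0,0,0],1]]'; python3 -m jog '[[[2,0,0],[0,0,0],1],[[2,0,0],[0,0,0],1],[[0,0,0],[0,0,0],1],[[0,0,0],[0,0,0],1]]'
```

```text
t: 48.52
eef_pos: [0.6457, 0.0778, 0.0297]
tool_rot: [0.0, -0.014, 1.0, 0.0]
contact_force: [0.4, -0.5, -2.1]
gripper_width: 0.359
t: 49.02
eef_pos: [0.6414, 0.0777, 0.0296]
tool_rot: [-0.0, -0.014, 1.0, -0.0]
contact_force: [-0.8, -0.3, -2.8]
gripper_width: 0.357
t: 49.52
eef_pos: [0.6381, 0.0778, 0.0298]
tool_rot: [0.001, -0.014, 1.0, 0.0]
contact_force: [2.9, 0.3, -2.6]
gripper_width: 0.355
```

```bash
python3 -m jog '[[[2,0,0],[0,0,0],1],[[1,0,0],[0,0,0],1],[[0,0,0],[0,0,0],1],[[0,0,0],[0,0,0],1]]';python3 -m jog '[[[1,0,0],[0,0,0],1],[[1,0,0],[0,0,0],1],[[0,0,0],[0,0,0],1],[[0,0,0],[0,0,0],1]]'
python3 - <<'E'
from h import *
S={c:shot(c) for c in ("top","side")}
tile("z19",[(S["top"][0],280,130,350,200),(S["side"][0],320,160,400,240)])
E
```

```text
t: 50.02
eef_pos: [0.638, 0.0777, 0.0307]
tool_rot: [0.003, -0.014, 1.0, 0.001]
contact_force: [9.9, 1.8, -5.1]
gripper_width: 0.355
t: 50.52
eef_pos: [0.638, 0.0777, 0.0313]
tool_rot: [0.005, -0.014, 1.0, 0.001]
contact_force: [13.8, 1.5, -6.2]
gripper_width: 0.352
```

View pics/z19.png

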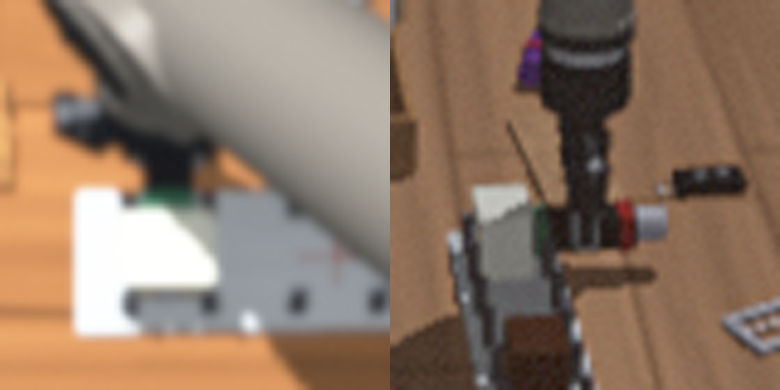

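```bash
python3 -m jog '[[[-4,0,0],[0,0,0],1],[[-4,0,0],[0,0,0],1],[[-5,0,0],[0,0,0],1],[[-5,0,0],[0,0,0],1],[[0,0,0],[0,0,0],1]]'; python3 -m jog '[[[-8,0,0],[0,0,0],1],[[-8,0,0],[0,0,0],1],[[-8,0,0],[0,0,0],1],[[-8,0,0],[0,0,0],1],[[-8,0,0],[0,0,0],1],[[-8,0,0],[0,0,0],1],[[-5,0,0],[0,0,0],1],[[0,0,0],[0,0,0],1],[[0,0,0],[0,0,0],1],[[0,0,0],[0,0,0],1]]'; python3 ga.py; python3 chk.py z20;python3 go.py .7132 .0797 .0297 181.65
```

```text
t: 51.25
eef_pos: [0.6507, 0.078, 0.0295]
tool_rot: [-0.0, -0.014, 1.0, 0.0]
contact_force: [1.2, 0.0, -4.2]
gripper_width: 0.355
t: 52.5
eef_pos: [0.7032, 0.0795, 0.0296]
tool_rot: [-0.0, -0.015, 1.0, -0.0]
contact_force: [0.3, -0.3, -2.2]
gripper_width: 0.355
side 254 yaw 181.67
-65 13 b [-17.1  -7.8  -1. ] z-tcp [-3.2 15.5 23.5] rgb [124. 108. 111.]
-55 17 b [-20.3  -9.5   1.3] z-tcp [ 0.5 14.3 22.2] rgb [120. 100. 106.]
-45 17 b [-19.5 -11.2   1.6] z-tcp [-0.1 14.3 22.6] rgb [100.  91.  98.]
-35 24 b [-23.8 -10.6  11.5] z-tcp [-2.3 18.3 26. ] rgb [84.5 43.  36.5]
-25 16 b [-19.1 -11.1   8.3] z-tcp [-4.3 19.5 28.9] rgb [68.5 34.  32.5]
25 16 b [-20.2 -14.3   0.5] z-tcp [-12.9  12.9  28. ] rgb [38.5 30.  26.5]
35 27 b [-24.2 -12.7  11. ] z-tcp [-7.3 16.8 28.3] rgb [49. 62. 49.]
45 27 b [-21.4 -10.3   9.4] z-tcp [-3.6 15.7 27.2] rgb [47. 61. 49.]
55 13 b [-15.2  -4.1  15.3] z-tcp [-23.2  10.2  18.9] rgb [113.  99. 105.]
65 15 b [-21.1  -9.7  -0.6] z-tcp [-4.2 13.2 19.9] rgb [112. 109. 117.]
75 10 b [-15.1  -7.6   0.4] z-tcp [ 6.9 14.7 20.5] rgb [112.5 112.  117. ]
85 18 b [-13.3  -5
[... 659 characters left out ...]
. 214.]
95 35 b [-26.2   2.3  27.6] z-tcp [-20.8  10.2  18.2] rgb [220. 221. 223.]
walnut
('side',) [(array([ 0.5768, -0.1348]), np.float64(2.3), np.float64(2.6), 322, 1475)]
('top', 'side') [(array([ 0.5761, -0.1347]), np.float64(3.2), np.float64(2.67), 338, 1563)]
white
('top',) [(array([0.5782, 0.0757]), np.float64(92.7), np.float64(2.32), 337, 1248)]
('side',) [(array([0.5725, 0.0744]), np.float64(6.5), np.float64(3.27), 277, 1728)]
('top', 'side') [(array([0.5731, 0.0747]), np.float64(4.7), np.float64(2.56), 614, 3452)]
now [0.7034 0.0795 0.0297] yaw -178.34 tilt [ 0.0001 -0.0001] w 0.358 F [-0.1  0.9 -2.4] t 52.7
turn(tool rotvec deg) [-0.    0.    0.01]  then shift mm [-9.8 -0.  -0. ]
```

View pics/z20.png

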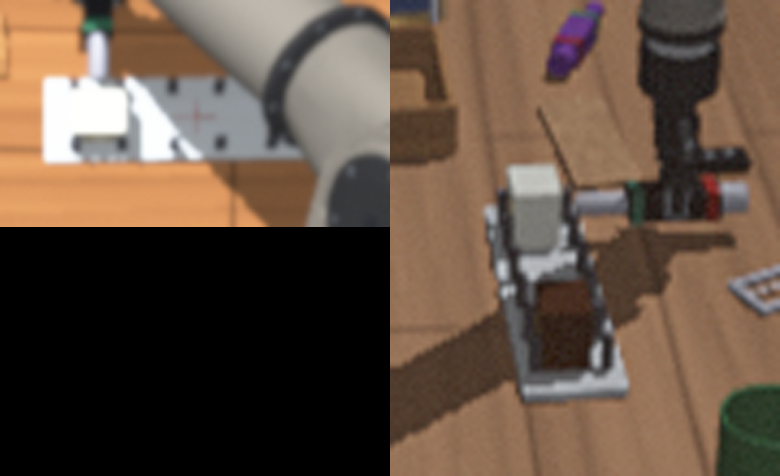

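```bash
python3 -m jog '[[[-6,0,-20],[0,0,0],1],[[0,0,-40],[0,0,0],1],[[0,0,-30],[0,0,10],1],[[0,0,0],[0,0,10],1],[[0,0,0],[0,0,10],1],[[0,0,0],[0,0,10],1],[[0,0,0],[0,0,10],1],[[0,0,0],[0,0,10],1],[[0,0,0],[0,0,10],1],[[0,0,0],[0,0,10],1],[[0,0,0],[0,0,10],1],[[0,0,0],[0,0,10],1]]'; python3 -m jog '[[[0,0,0],[0,0,10],1],[[0,0,0],[0,0,10],1],[[0,0,0],[0,0,10],1],[[0,0,0],[0,0,10],1],[[0,0,0],[0,0,10],1],[[0,0,0],[0,0,10],1],[[0,0,0],[0,0,10],1],[[0,0,0],[0,0,10],1],[[0,0,0],[0,0,0],1],[[0,0,0],[0,0,0],1]]'; python3 go.py .7032 .0794 .0297 1.65
```

```text
t: 54.2
eef_pos: [0.7101, 0.0806, 0.1214]
tool_rot: [0.0, 0.758, 0.652, 0.001]
contact_force: [0.8, 0.1, -2.9]
gripper_width: 0.356
t: 55.45
eef_pos: [0.7097, 0.0803, 0.1204]
tool_rot: [-0.0, 1.0, 0.017, 0.0]
contact_force: [0.4, -0.1, -2.4]
gripper_width: 0.356
now [0.7097 0.0803 0.1204] yaw 1.89 tilt [0.0008 0.0008] w 0.356 F [ 0.4 -0.1 -2.4] t 55.45
turn(tool rotvec deg) [-0.04 -0.05  0.24]  then shift mm [-6.6  0.8 90.7]
```

```bash
python3 -m jog '[[[-4,0.8,30],[0,0,0.25],1],[[0,0,40],[0,0,0],1],[[0,0,15],[0,0,0],1],[[0,0,5.7],[0,0,0],1],[[0,0,0],[0,0,0],1],[[0,0,0],[0,0,0],1],[[0,0,0],[0,0,0],1]]'; python3 go.py .6732 .0786 .0297 1.65;  python3 chk.py z21
```

```text
t: 56.32
eef_pos: [0.7062, 0.0789, 0.03]
tool_rot: [-0.0, 1.0, 0.012, 0.001]
contact_force: [0.3, -0.9, -3.0]
gripper_width: 0.354
now [0.7062 0.0789 0.03  ] yaw 1.41 tilt [0.0017 0.0003] w 0.354 F [ 0.3 -0.9 -3. ] t 56.33
turn(tool rotvec deg) [-0.02 -0.1  -0.24]  then shift mm [-33.   -0.7   0.3]
walnut
('top',) [(array([ 0.5786, -0.1347]), np.float64(0.7), np.float64(1.73), 332, 1134)]
('side',) [(array([ 0.577 , -0.1358]), np.float64(2.6), np.float64(2.91), 326, 1535)]
('top', 'side') [(array([ 0.5781, -0.1354]), np.float64(1.4), np.float64(2.38), 658, 2694)]
white
('top',) [(array([0.5707, 0.1122]), np.float64(109.4), np.float64(1.64), 93, 177)]
('side',) [(array([0.5702, 0.0754]), np.float64(5.4), np.float64(3.18), 260, 1256)]
('top', 'side') [(array([0.5713, 0.0754]), np.float64(3.6), np.float64(2.64), 353, 1622)]
```

View pics/z21.png

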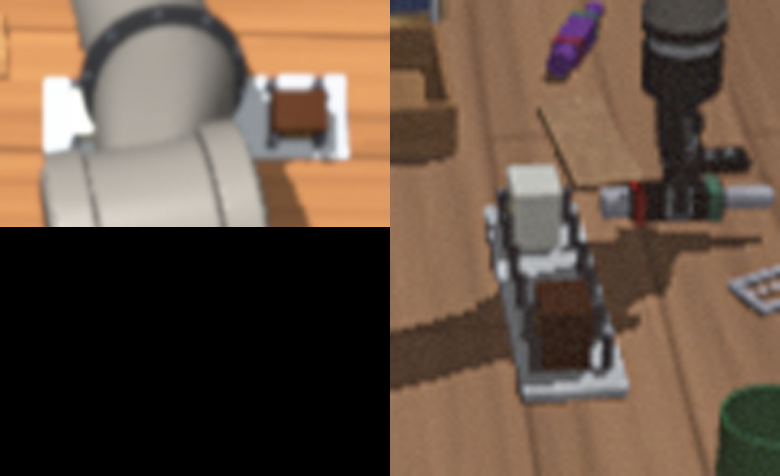

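```bash
python3 -m jog '[[[-8,-0.7,0.3],[0,0,-0.2],1],[[-10,0,0],[0,0,0],1],[[-10,0,0],[0,0,0],1],[[-5,0,0],[0,0,0],1],[[0,0,0],[0,0,0],1],[[0,0,0],[0,0,0],1],[[0,0,0],[0,0,0],1]]'; python3 go.py .6632 .0783 .0297 1.65; python3 -m jog '[[[-3,0,0],[0,0,0],1],[[-2,0,0],[0,0,0],1],[[0,0,0],[0,0,0],1],[[0,0,0],[0,0,0],1]]'
```

```text
t: 57.3
eef_pos: [0.6728, 0.0785, 0.0286]
tool_rot: [-0.0, 1.0, 0.014, 0.0]
contact_force: [0.7, 0.3, -1.7]
gripper_width: 0.354
now [0.6728 0.0785 0.0286] yaw 1.6 tilt [0.0004 0.    ] w 0.354 F [ 0.7  0.3 -1.7] t 57.3
turn(tool rotvec deg) [-0.   -0.02 -0.05]  then shift mm [-9.6 -0.1 -1.1]
t: 57.8
eef_pos: [0.6675, 0.0784, 0.0286]
tool_rot: [-0.0, 1.0, 0.014, 0.0]
contact_force: [-0.0, -0.3, -2.0]
gripper_width: 0.353
```

Raise 1 mm to the bore's axis and press.

```bash
python3 -m jog '[[[-2,0,-1],[0,0,0],1],[[-2,0,0],[0,0,0],1],[[0,0,0],[0,0,0],1],[[0,0,0],[0,0,0],1]]';python3 -m jog '[[[-2,0,0],[0,0,0],1],[[-1,0,0],[0,0,0],1],[[0,0,0],[0,0,0],1],[[0,0,0],[0,0,0],1]]';python3 go.py .6632 .0783 .0297 1.65;python3 -m jog '[[[-1,0,0],[0,0,0],1],[[-1,0,0],[0,0,0],1],[[0,0,0],[0,0,0],1],[[0,0,0],[0,0,0],1]]'
```

```text
t: 58.3
eef_pos: [0.6635, 0.0783, 0.0296]
tool_rot: [-0.0, 1.0, 0.014, 0.0]
contact_force: [0.1, 0.4, -2.5]
gripper_width: 0.353
t: 58.8
eef_pos: [0.6634, 0.0785, 0.0307]
tool_rot: [-0.0, 1.0, 0.014, 0.003]
contact_force: [7.0, 0.2, -4.1]
gripper_width: 0.356
now [0.6634 0.0785 0.0307] yaw 1.61 tilt [0.0061 0.0009] w 0.356 F [ 7.   0.2 -4.1] t 58.8
turn(tool rotvec deg) [-0.04 -0.35 -0.04]  then shift mm [-0.2  0.2  1. ]
t: 59.3
eef_pos: [0.6634, 0.0785, 0.0314]
tool_rot: [-0.001, 1.0, 0.014, 0.005]
contact_force: [11.4, 0.2, -4.1]
gripper_width: 0.357
```

```bash
python3 -m jog '[[[0,0,1],[0,0,0],1],[[-1,0,0],[0,0,0],1],[[0,0,0],[0,0,0],1],[[0,0,0],[0,0,0],1]]'; python3 ga.py | head -20; python3 chk.py z22
```

```text
t: 59.8
eef_pos: [0.6634, 0.0785, 0.031]
tool_rot: [-0.001, 1.0, 0.014, 0.006]
contact_force: [12.6, 0.9, -2.8]
gripper_width: 0.354
side 353 yaw 1.6
-95 34 b [-20.3  19.7  29.6] z-tcp [-23.5  31.4  38.5] rgb [129.5 129.  123. ]
-85 41 b [-12.4  25.3  29.4] z-tcp [-18.4  19.8  38.7] rgb [123. 122. 116.]
-75 32 b [-17.6  23.9  29.1] z-tcp [-19.4  13.   37.2] rgb [121.  120.  115.5]
-65 29 b [-19.5  10.2  28.6] z-tcp [-23.1  10.   22. ] rgb [94. 92. 95.]
-55 19 b [-0.8 18.3 28.9] z-tcp [-12.4  15.8  23.2] rgb [93. 87. 91.]
-45 31 b [-10.    9.7  23.7] z-tcp [-20.6  13.2  26. ] rgb [79. 39. 37.]
-35 29 b [-16.9  14.4  20.4] z-tcp [-4.3 16.8 27.9] rgb [76. 32. 28.]
-25 14 b [-7.8 10.8 19.2] z-tcp [ 1.9 21.4 28.2] rgb [36.5 29.  26.5]
25 16 b [-7.7 10.5 22.7] z-tcp [-2.2 20.4 28.8] rgb [49.5 56.5 46. ]
35 25 b [-13.6  12.7  18. ] z-tcp [-4.3 16.5 26.4] rgb [58. 65. 58.]
45 14 b [ 1.1  7.7 13.8] z-tcp [-0.7 13.9 24.6] rgb [99.  92.5 90. ]
55 11 b [ 2.1 11.2 17.1] z-tcp [ 4.6 14.2 23.6] rgb [116.  96. 100.]
65 13 b [-1.2  8.9 16.1] z-tcp [ 3.4 18.  22.4] rgb [123. 116. 125.]
75 16 b [-5.7  
[... 204 characters left out ...]
5 253.5 252.5]
-85 10 b [-25.2 -20.2 -15.2] z-tcp [34.4 38.1 40.1] rgb [253.5 253.5 253. ]
-75 11 b [-25.4 -21.9 -16.8] z-tcp [35.1 38.2 41.1] rgb [253. 253. 252.]
walnut
('top',) [(array([ 0.5788, -0.1349]), np.float64(0.6), np.float64(1.71), 327, 1099)]
('side',) [(array([ 0.5774, -0.1357]), np.float64(2.0), np.float64(2.58), 323, 1460)]
('top', 'side') [(array([ 0.5784, -0.1354]), np.float64(1.2), np.float64(2.33), 650, 2577)]
white
('top',) [(array([0.5732, 0.0987]), np.float64(-49.1), np.float64(1.66), 68, 120)]
('side',) [(array([0.5756, 0.0702]), np.float64(-87.1), np.float64(3.32), 297, 1489)]
('top', 'side') [(array([0.5751, 0.0721]), np.float64(-87.5), np.float64(4.07), 365, 2099)]
```

View pics/z22.png

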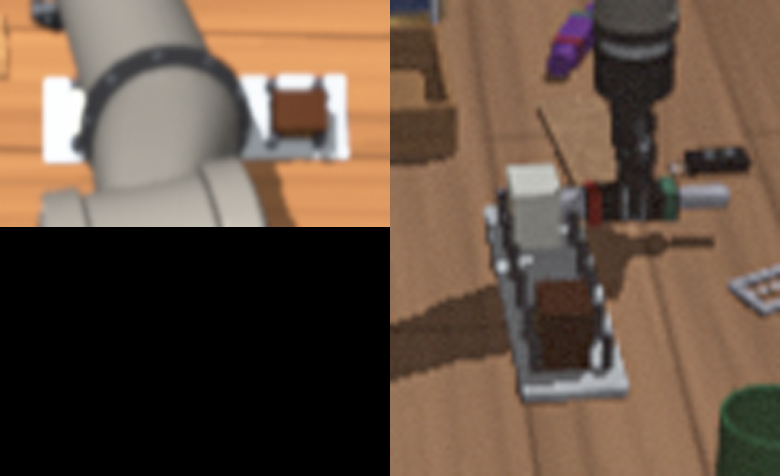

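```bash
python3 -m jog '[[[5,0,0],[0,0,0],1],[[10,0,0],[0,0,0],1],[[15,0,0],[0,0,0],1],[[5,0,-20],[0,0,0],1],[[0,0,-40],[0,0,0],1],[[0,0,-50],[0,0,0],1],[[0,0,-20],[0,0,0],1],[[0,0,0],[0,0,0],1]]';  python3 go.py .4487 -.1384 .16 1.65
```

```text
t: 61.0
eef_pos: [0.693, 0.0792, 0.1594]
tool_rot: [-0.0, 1.0, 0.014, 0.001]
contact_force: [-1.1, 0.2, -3.2]
gripper_width: 0.355
now [0.693  0.0792 0.1594] yaw 1.6 tilt [0.0017 0.0003] w 0.355 F [-1.1  0.2 -3.2] t 61.0
turn(tool rotvec deg) [-0.01 -0.1  -0.05]  then shift mm [-250.5  210.4   -0.6]
```

```bash
python3 -m jog '[[[-20,17,0],[0,0,0],1],[[-36,30,0],[0,0,0],1],[[-42,35,0],[0,0,0],1],[[-42,35,0],[0,0,0],1],[[-42,35,0],[0,0,0],1],[[-36,30,0],[0,0,0],1],[[-22,19,0],[0,0,0],1],[[-10.5,9.4,0],[0,0,0],1],[[0,0,0],[0,0,0],1],[[0,0,0],[0,0,0],1],[[0,0,0],[0,0,0],1]]';  python3 go.py .4487 -.1384 .0297 1.65; python3 ga.py|head -18; python3 chk.py z23
```

```text
t: 62.38
eef_pos: [0.4489, -0.1372, 0.1585]
tool_rot: [-0.0, 1.0, 0.015, 0.0]
contact_force: [0.4, -0.4, -2.5]
gripper_width: 0.355
now [ 0.4489 -0.1372  0.1585] yaw 1.72 tilt [0.0002 0.0003] w 0.355 F [ 0.4 -0.4 -2.5] t 62.38
turn(tool rotvec deg) [-0.02 -0.01  0.07]  then shift mm [ -0.2   1.2 128.8]
side 274 yaw 1.72
-75 7 b [ 7.5  8.2 12.4] z-tcp [ 4.8 13.7 24.5] rgb [108.  99. 115.]
-65 24 b [ 3.6 10.5 17.3] z-tcp [-1.  14.8 25.5] rgb [ 99.5  97.5 109. ]
-55 22 b [ 3.2 11.8 17.4] z-tcp [ 2.5 16.1 26.2] rgb [ 97.5  95.  101. ]
-45 30 b [-1.5 13.4 20.3] z-tcp [-3.5 17.2 27.8] rgb [72.  35.5 30.5]
-35 28 b [-6.4 14.4 18.7] z-tcp [-4.1 21.4 28.8] rgb [75.  33.  26.5]
-25 24 b [-6.7 14.1 18.8] z-tcp [-2.5 17.7 25. ] rgb [37.  30.  26.5]
25 18 b [-5.1 12.2 18.6] z-tcp [-4.  16.4 27.7] rgb [47.5 52.5 43. ]
35 36 b [-11.2  11.9  21.9] z-tcp [-3.6 15.9 27.3] rgb [56.5 68.  59. ]
45 20 b [ 3.7 10.  17.5] z-tcp [-0.5 13.4 22.8] rgb [97.5 93.  91.5]
55 15 b [ 2.4  9.3 12.8] z-tcp [ 4.3 13.4 21. ] rgb [113. 108. 110.]
65 15 b [ 1.3  6.6 14. ] z-tcp [ 2.3 13.3 21.5] rgb [135. 135. 143.]
75 18
[... 212 characters left out ...]
9.5 194.5 208.5]
-55 24 b [-13.3  -6.6   2.6] z-tcp [12.2 22.6 27. ] rgb [214.  215.  227.5]
-45 24 b [-15.7  -6.8   3. ] z-tcp [11.2 23.  27.9] rgb [163.  141.5 146.5]
walnut
('top',) [(array([ 0.5821, -0.1334]), np.float64(11.1), np.float64(1.99), 283, 900)]
('side',) [(array([ 0.5768, -0.1346]), np.float64(1.2), np.float64(2.5), 327, 1452)]
('top', 'side') [(array([ 0.5787, -0.1346]), np.float64(1.8), np.float64(2.29), 610, 2452)]
white
('top',) [(array([0.5716, 0.0753]), np.float64(2.3), np.float64(1.79), 313, 1016)]
('side',) [(array([0.575 , 0.0754]), np.float64(0.7), np.float64(3.07), 233, 1100)]
('top', 'side') [(array([0.572 , 0.0754]), np.float64(2.1), np.float64(2.21), 546, 2136)]
```

View pics/z23.png

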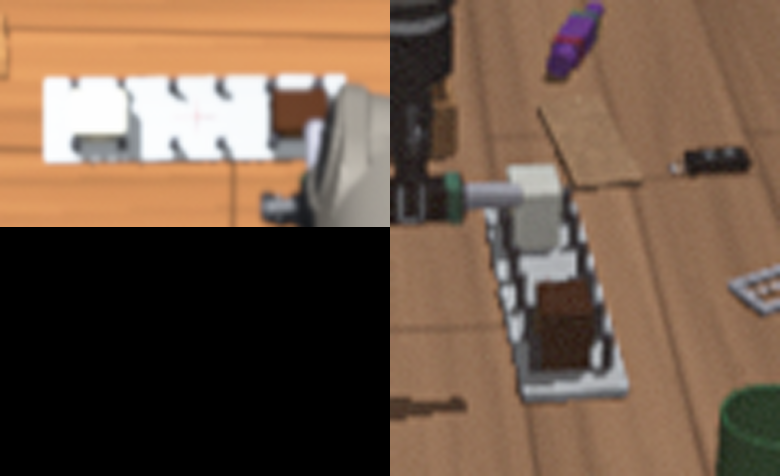

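Gauge level, walnut in place (side view around pixel (350,235)). Descend on the −x side.

```bash
python3 -m jog '[[[-2,1.2,30],[0,0,0],1],[[0,0,40],[0,0,0],1],[[0,0,30],[0,0,0],1],[[0,0,20],[0,0,0],1],[[0,0,8.8],[0,0,0],1],[[0,0,0],[0,0,0],1],[[0,0,0],[0,0,0],1],[[0,0,0],[0,0,0],1]]'; python3 go.py .4587 -.1381 .0297 1.65;  python3 - <<'E'
from h import *
S={c:shot(c) for c in ("top","side")}
tile("z24",[(S["top"][0],340,140,420,220),(S["side"][0],290,190,380,280)])
E
```

```text
t: 63.58
eef_pos: [0.4466, -0.1396, 0.0306]
tool_rot: [0.0, 1.0, 0.014, 0.001]
contact_force: [-0.8, 0.1, -2.1]
gripper_width: 0.351
now [ 0.4466 -0.1396  0.0306] yaw 1.6 tilt [ 0.0016 -0.0003] w 0.351 F [-0.8  0.1 -2.1] t 63.58
turn(tool rotvec deg) [ 0.02 -0.09 -0.05]  then shift mm [12.1 -1.2  0.9]
```

View pics/z24.png

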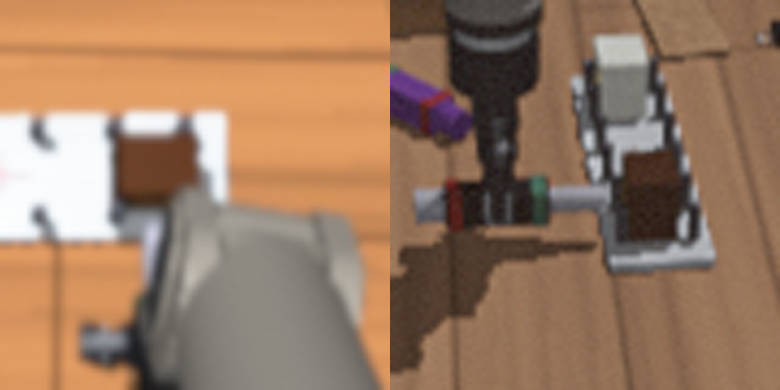

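```bash
python3 -m jog '[[[4,-1,0.5],[0,0,0],1],[[4,0,0],[0,0,0],1],[[4,0,0],[0,0,0],1],[[0,0,0],[0,0,0],1],[[0,0,0],[0,0,0],1]]';python3 go.py .4587 -.1381 .0297 1.65; python3 -m jog '[[[4,0,0],[0,0,0],1],[[4,0,0],[0,0,0],1],[[4,0,0],[0,0,0],1],[[0,0,0],[0,0,0],1],[[0,0,0],[0,0,0],1]]';python3 go.py .4707 -.1378 .0297 1.65
```

```text
t: 64.3
eef_pos: [0.4578, -0.1382, 0.0292]
tool_rot: [-0.0, 1.0, 0.014, -0.0]
contact_force: [0.6, 0.5, -1.5]
gripper_width: 0.353
now [ 0.4578 -0.1382  0.0292] yaw 1.61 tilt [-0.0003  0.    ] w 0.353 F [ 0.6  0.5 -1.5] t 64.3
turn(tool rotvec deg) [-0.    0.02 -0.04]  then shift mm [ 0.9 -0.  -0.5]
t: 64.92
eef_pos: [0.4698, -0.1378, 0.0292]
tool_rot: [-0.0, 1.0, 0.014, -0.0]
contact_force: [0.0, 0.6, -3.4]
gripper_width: 0.356
now [ 0.4698 -0.1378  0.0292] yaw 1.6 tilt [-0.0003  0.    ] w 0.356 F [ 0.   0.6 -3.4] t 64.92
turn(tool rotvec deg) [-0.    0.02 -0.05]  then shift mm [ 0.9  0.  -0.5]
```

```bash
python3 -m jog '[[[5,0,-0.4],[0,0,0],1],[[5,0,0],[0,0,0],1],[[5,0,0],[0,0,0],1],[[5,0,0],[0,0,0],1],[[5,0,0],[0,0,0],1],[[5,0,0],[0,0,0],1],[[5,0,0],[0,0,0],1],[[0,0,0],[0,0,0],1],[[0,0,0],[0,0,0],1]]';python3 -m jog '[[[4,0,0],[0,0,0],1],[[3,0,0],[0,0,0],1],[[0,0,0],[0,0,0],1],[[0,0,0],[0,0,0],1]]';python3 go.py .518 -.1365 .0297 1.65
```

```text
t: 66.05
eef_pos: [0.5047, -0.1369, 0.0296]
tool_rot: [0.0, 1.0, 0.014, -0.0]
contact_force: [-0.3, 0.1, -2.8]
gripper_width: 0.355
t: 66.55
eef_pos: [0.512, -0.1366, 0.0297]
tool_rot: [0.0, 1.0, 0.014, 0.0]
contact_force: [-0.0, -0.0, -1.5]
gripper_width: 0.352
now [ 0.512  -0.1366  0.0297] yaw 1.61 tilt [ 0.0002 -0.    ] w 0.352 F [-0.  -0.  -1.5] t 66.55
turn(tool rotvec deg) [ 0.   -0.01 -0.04]  then shift mm [6.  0.1 0. ]
```

```bash
python3 -m jog '[[[2,0,0],[0,0,0],1],[[2,0,0],[0,0,0],1],[[0,0,0],[0,0,0],1],[[0,0,0],[0,0,0],1]]';python3 -m jog '[[[2,0,0],[0,0,0],1],[[2,0,0],[0,0,0],1],[[0,0,0],[0,0,0],1],[[0,0,0],[0,0,0],1]]'; python3 -m jog '[[[2,0,0],[0,0,0],1],[[1,0,0],[0,0,0],1],[[0,0,0],[0,0,0],1],[[0,0,0],[0,0,0],1]]'
```

```text
t: 67.05
eef_pos: [0.516, -0.1365, 0.0296]
tool_rot: [0.0, 1.0, 0.014, 0.0]
contact_force: [-1.1, -0.1, -2.6]
gripper_width: 0.355
t: 67.55
eef_pos: [0.5195, -0.1365, 0.0296]
tool_rot: [-0.0, 1.0, 0.014, -0.0]
contact_force: [-3.7, 0.0, -2.1]
gripper_width: 0.357
t: 68.05
eef_pos: [0.5195, -0.1366, 0.0291]
tool_rot: [-0.0, 1.0, 0.014, -0.003]
contact_force: [-11.3, -0.7, 3.7]
gripper_width: 0.353
```

```bash
python3 -m jog '[[[1,0,0],[0,0,0],1],[[0,0,0],[0,0,0],1],[[0,0,0],[0,0,0],1]]'
python3 - <<'E'
from h import *
S={c:shot(c) for c in ("top","side")}
tile("z25",[(S["top"][0],340,140,420,220),(S["side"][0],290,190,380,280)])
E
python3 -m jog '[[[-3,0,0],[0,0,0],1],[[-4,0,0],[0,0,0],1],[[-5,0,0],[0,0,0],1],[[-5,0,0],[0,0,0],1],[[0,0,0],[0,0,0],1]]';python3 -m jog '[[[-8,0,0],[0,0,0],1],[[-8,0,0],[0,0,0],1],[[-8,0,0],[0,0,0],1],[[-8,0,0],[0,0,0],1],[[-8,0,0],[0,0,0],1],[[-8,0,0],[0,0,0],1],[[-8,0,0],[0,0,0],1],[[0,0,0],[0,0,0],1],[[0,0,0],[0,0,0],1]]'; python3 go.py .4487 -.1384 .0297 1.65; python3 chk.py z26; python3 ga.py | head -16
```

```text
t: 68.42
eef_pos: [0.5195, -0.1366, 0.0289]
tool_rot: [-0.0, 1.0, 0.014, -0.004]
contact_force: [-14.2, -0.7, 5.5]
gripper_width: 0.353
t: 69.15
eef_pos: [0.5067, -0.1368, 0.0298]
tool_rot: [0.0, 1.0, 0.014, 0.0]
contact_force: [-0.4, -0.7, -2.0]
gripper_width: 0.355
t: 70.28
eef_pos: [0.4514, -0.1384, 0.0298]
tool_rot: [0.0, 1.0, 0.014, 0.0]
contact_force: [0.9, -0.7, -1.8]
gripper_width: 0.355
now [ 0.4514 -0.1384  0.0298] yaw 1.61 tilt [ 0.0007 -0.0001] w 0.355 F [ 0.9 -0.7 -1.8] t 70.28
turn(tool rotvec deg) [ 0.01 -0.04 -0.04]  then shift mm [-2.7 -0.1  0.1]
walnut
('top',) [(array([ 0.5867, -0.1346]), np.float64(5.5), np.float64(1.74), 302, 1156)]
('side',) [(array([ 0.5777, -0.1365]), np.float64(2.7), np.float64(2.89), 323, 1645)]
('top', 'side') [(array([ 0.5838, -0.1358]), np.float64(2.7), np.float64(2.27), 625, 2954)]
white
('top',) [(array([0.5717, 0.0755]), np.float64(1.9), np.float64(1.69), 309, 949)]
('side',) [(array([0.5697, 0.074 ]), np.float64(3.3), np.float64(2.76), 263, 1199)]
('top', 'side') [(array([0.5712, 0.0741]), np.float64(2.4), np.float64(2.19), 572, 2170)
[... 325 characters left out ...]
.6 20.9] z-tcp [-13.8  16.6  28.4] rgb [76. 34. 29.]
-25 15 b [-9.5 14.4 19.7] z-tcp [-1.2 17.2 26.3] rgb [39. 32. 28.]
25 18 b [-8.7 11.6 18.7] z-tcp [-7.2 22.7 27.6] rgb [51.  57.  48.5]
35 34 b [-5.1 13.1 20.9] z-tcp [-4.6 18.  27.6] rgb [58. 67. 58.]
45 16 b [-3.6  5.9 13.3] z-tcp [-1.7 11.8 26.3] rgb [101.   90.5  82. ]
55 17 b [ 1.8  6.5 12.3] z-tcp [-1.4 12.9 19.5] rgb [107. 103. 109.]
65 17 b [-1.1  9.3 14.2] z-tcp [ 6.5 14.7 21.4] rgb [113. 108. 114.]
75 17 b [-9.3  7.7 15.5] z-tcp [-1.  13.5 21.5] rgb [130. 105. 112.]
85 30 b [-20.1   4.9  23.3] z-tcp [-23.8 -17.4  19.8] rgb [142.5 144.5 148.5]
95 33 b [-26.7 -15.4  28.2] z-tcp [-20.6  -2.6  11.9] rgb [69. 68. 71.]
top 215 yaw 1.62
```

View pics/z25.png

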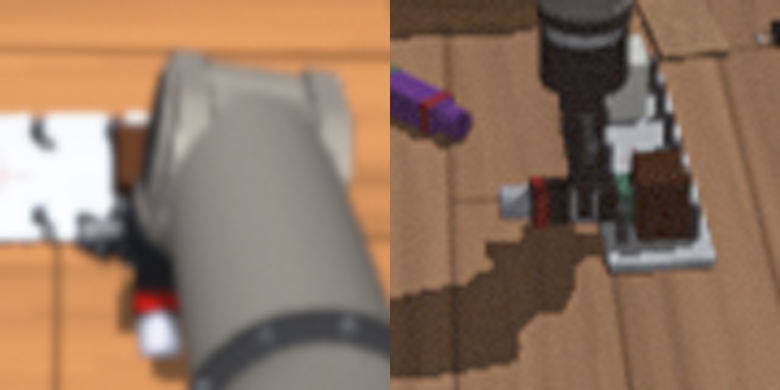

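View pics/z26.png

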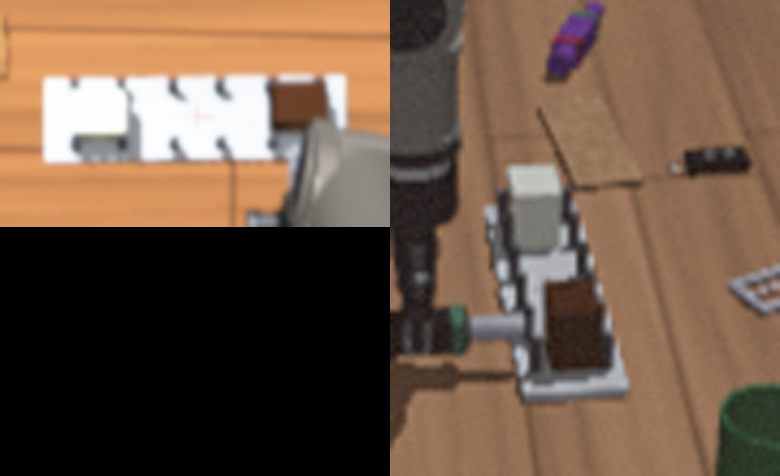

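```bash
python3 -m jog '[[[-3,0,-20],[0,0,0],1],[[0,0,-40],[0,0,0],1],[[0,0,-50],[0,0,0],1],[[0,0,-20],[0,0,0],1],[[0,0,0],[0,0,0],1]]';  python3 go.py .72 -.1307 .16 1.65
python3 - <<'E'
from h import *
for uv in ((330,112),(352,130),(341,120)): print(ray("top",uv,.004).round(3))
E
```

```text
t: 71.1
eef_pos: [0.4492, -0.1386, 0.1611]
tool_rot: [0.0, 1.0, 0.014, 0.002]
contact_force: [0.4, -0.1, -2.4]
gripper_width: 0.354
now [ 0.4492 -0.1386  0.1611] yaw 1.6 tilt [ 0.0037 -0.0007] w 0.354 F [ 0.4 -0.1 -2.4] t 71.1
turn(tool rotvec deg) [ 0.04 -0.21 -0.05]  then shift mm [ 2.71e+02 -1.00e-01  1.10e+00]
[0.818 0.009 0.004]
[ 0.752 -0.071  0.004]
[ 0.788 -0.031  0.004]
```

```bash
python3 -m jog '[[[25,0,0],[0,0,0],1],[[40,0,0],[0,0,0],1],[[45,0,0],[0,0,0],1],[[45,0,0],[0,0,0],1],[[45,0,0],[0,0,0],1],[[40,0,0],[0,0,0],1],[[22,0,0],[0,0,0],1],[[9,0,0],[0,0,0],1],[[0,0,0],[0,0,0],1],[[0,0,0],[0,0,0],1]]';python3 go.py .72 -.1307 .0297 1.65;  python3 -m jog '[[[0,0,30],[0,0,0],1],[[0,0,40],[0,0,0],1],[[0,0,30],[0,0,0],1],[[0,0,20],[0,0,0],1],[[0,0,9],[0,0,0],1],[[0,0,0],[0,0,0],1],[[0,0,0],[0,0,0],1],[[0,0,0],[0,0,0],1]]'; python3 go.py .70 -.1312 .0297 1.65; python3 chk.py z27
```

```text
t: 72.35
eef_pos: [0.7177, -0.1312, 0.1592]
tool_rot: [0.0, 1.0, 0.014, -0.001]
contact_force: [0.4, -0.4, -2.4]
gripper_width: 0.356
now [ 0.7177 -0.1312  0.1592] yaw 1.58 tilt [-0.0014 -0.0001] w 0.356 F [ 0.4 -0.4 -2.4] t 72.35
turn(tool rotvec deg) [ 0.    0.08 -0.07]  then shift mm [  2.3  -0.4 129.5]
t: 73.35
eef_pos: [0.7197, -0.131, 0.032]
tool_rot: [0.0, 1.0, 0.014, 0.001]
contact_force: [-0.4, 0.3, -2.4]
gripper_width: 0.356
now [ 0.7197 -0.131   0.032 ] yaw 1.6 tilt [ 0.0019 -0.0002] w 0.356 F [-0.4  0.3 -2.4] t 73.35
turn(tool rotvec deg) [ 0.02 -0.11 -0.05]  then shift mm [-19.7  -0.3   2.3]
walnut
('top',) [(array([ 0.5926, -0.1282]), np.float64(95.1), np.float64(1.08), 117, 142)]
('side',) [(array([ 0.5831, -0.1349]), np.float64(3.1), np.float64(2.42), 314, 1340)]
('top', 'side') [(array([ 0.5847, -0.1348]), np.float64(0.9), np.float64(1.91), 431, 1607)]
white
('top',) [(array([0.577 , 0.0757]), np.float64(-87.4), np.float64(2.25), 311, 973)]
('side',) [(array([0.5694, 0.075 ]), np.float64(2.9), np.float64(3.11), 265, 1297)]
('top', 'side') [(array([0.5712, 0.0752]), np.float64(2.5), np.float64(2.47), 576, 2345)]
```

View pics/z27.png

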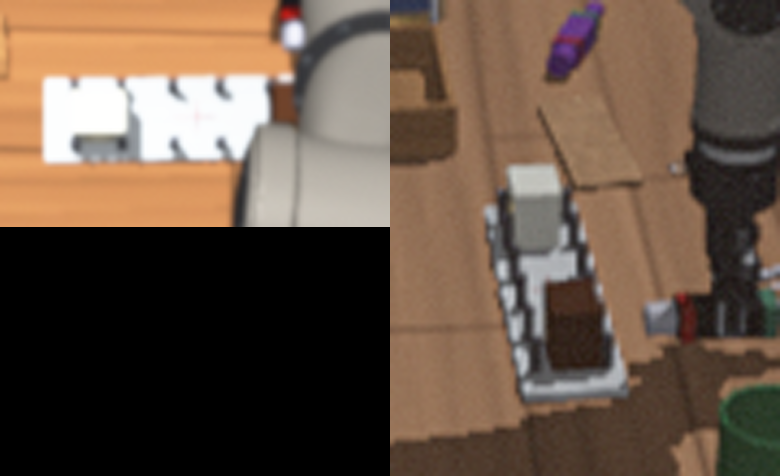

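```bash
python3 -m jog '[[[-8,-0.3,1.2],[0,0,0],1],[[-10,0,0],[0,0,0],1],[[-8,0,0],[0,0,0],1],[[-6,0,0],[0,0,0],1],[[0,0,0],[0,0,0],1],[[0,0,0],[0,0,0],1],[[0,0,0],[0,0,0],1]]';  python3 go.py .688 -.1317 .0297 1.65
```

```text
t: 74.32
eef_pos: [0.6872, -0.1313, 0.0295]
tool_rot: [-0.0, 1.0, 0.014, 0.0]
contact_force: [-0.1, 0.7, -2.4]
gripper_width: 0.354
now [ 0.6872 -0.1313  0.0295] yaw 1.62 tilt [0.0004 0.    ] w 0.354 F [-0.1  0.7 -2.4] t 74.33
turn(tool rotvec deg) [-0.   -0.03 -0.03]  then shift mm [ 0.8  0.4 -0.2]
```

```bash
python3 -m jog '[[[-4,0.3,0],[0,0,0],1],[[-3,0,0],[0,0,0],1],[[-2,0,0],[0,0,0],1],[[0,0,0],[0,0,0],1],[[0,0,0],[0,0,0],1]]';  python3 -m jog '[[[-3,0,0],[0,0,0],1],[[-3,0,0],[0,0,0],1],[[0,0,0],[0,0,0],1],[[0,0,0],[0,0,0],1]]';python3 -m jog '[[[-2,0,0],[0,0,0],1],[[-2,0,0],[0,0,0],1],[[0,0,0],[0,0,0],1],[[0,0,0],[0,0,0],1]]'
```

```text
t: 74.95
eef_pos: [0.6778, -0.132, 0.0295]
tool_rot: [-0.0, 1.0, 0.014, -0.0]
contact_force: [0.8, -0.0, -2.5]
gripper_width: 0.358
t: 75.45
eef_pos: [0.6715, -0.1322, 0.0294]
tool_rot: [-0.0, 1.0, 0.014, -0.0]
contact_force: [0.4, -0.7, -2.3]
gripper_width: 0.353
t: 75.95
eef_pos: [0.6705, -0.1319, 0.0304]
tool_rot: [0.0, 1.0, 0.014, 0.003]
contact_force: [5.5, -0.2, -4.2]
gripper_width: 0.359
```

```bash
python3 -m jog '[[[-1,0,0.8],[0,0,0],1],[[-1,0,0],[0,0,0],1],[[0,0,0],[0,0,0],1],[[0,0,0],[0,0,0],1]]';python3 -m jog '[[[-1,0,0.5],[0,0,0],1],[[-0.5,0,0],[0,0,0],1],[[0,0,0],[0,0,0],1],[[0,0,0],[0,0,0],1],[[0,0,0],[0,0,0],1],[[0,0,0],[0,0,0],1]]'; python3 chk.py z28
```

```text
t: 76.45
eef_pos: [0.6705, -0.1319, 0.0305]
tool_rot: [0.0, 1.0, 0.015, 0.005]
contact_force: [10.9, 0.7, -3.2]
gripper_width: 0.356
t: 77.2
eef_pos: [0.6705, -0.1319, 0.0307]
tool_rot: [0.0, 1.0, 0.015, 0.006]
contact_force: [12.8, 0.2, -2.5]
gripper_width: 0.356
walnut
('top',) [(array([ 0.5857, -0.1251]), np.float64(-76.1), np.float64(2.07), 243, 759)]
('side',) [(array([ 0.5821, -0.1395]), np.float64(-88.5), np.float64(3.33), 358, 1705)]
('top', 'side') [(array([ 0.5837, -0.1366]), np.float64(-86.5), np.float64(3.86), 601, 3269)]
white
('top',) [(array([0.5715, 0.076 ]), np.float64(2.1), np.float64(1.8), 309, 963)]
('side',) [(array([0.5696, 0.075 ]), np.float64(4.2), np.float64(3.36), 266, 1346)]
('top', 'side') [(array([0.5712, 0.0753]), np.float64(3.0), np.float64(2.41), 575, 2327)]
```

View pics/z28.png

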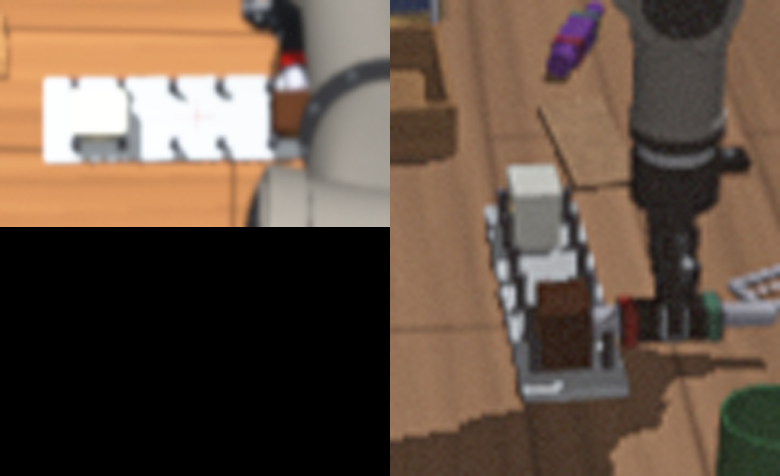

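```bash
python3 -m jog '[[[5,0,0],[0,0,0],1],[[10,0,0],[0,0,0],1],[[15,0,0],[0,0,0],1],[[5,0,-20],[0,0,0],1],[[0,0,-40],[0,0,0],1],[[0,0,-50],[0,0,0],1],[[0,0,-20],[0,0,0],1],[[0,0,0],[0,0,0],1]]';  python3 go.py .6411 .2727 .16 1.65; python3 -m jog '[[[-5,-25,0],[0,0,0],1],[[-6,-45,0],[0,0,0],1],[[-6,-50,0],[0,0,0],1],[[-6,-50,0],[0,0,0],1],[[-6,-50,0],[0,0,0],1],[[-6,-50,0],[0,0,0],1],[[-4,-50,0],[0,0,0],1],[[-4,-45,0],[0,0,0],1],[[-4,-25,0],[0,0,0],1],[[0,-10,0],[0,0,-10],1],[[0,0,0],[0,0,-10],1],[[0,0,0],[0,0,-10],1]]'
```

```text
t: 78.3
eef_pos: [0.6999, -0.1316, 0.1591]
tool_rot: [0.0, 1.0, 0.014, 0.001]
contact_force: [-0.8, -0.3, -3.1]
gripper_width: 0.355
now [ 0.6999 -0.1316  0.1591] yaw 1.6 tilt [ 0.0018 -0.0003] w 0.355 F [-0.8 -0.3 -3.1] t 78.3
turn(tool rotvec deg) [ 0.02 -0.1  -0.05]  then shift mm [ -47.1 -405.8   -0.9]
t: 79.8
eef_pos: [0.6402, 0.2663, 0.1565]
tool_rot: [0.001, 0.961, 0.275, -0.001]
contact_force: [0.2, -1.0, -2.3]
gripper_width: 0.355
```

```bash
python3 -m jog '[[[0,0,0],[0,0,-10],1],[[0,0,0],[0,0,-10],1],[[0,0,0],[0,0,-10],1],[[0,0,0],[0,0,-10],1],[[0,0,0],[0,0,-10],1],[[0,0,0],[0,0,-10],1],[[0,0,0],[0,0,-6.3],1],[[0,0,0],[0,0,0],1],[[0,0,0],[0,0,0],1]]';python3 go.py .6415 .2727 .05 98
```

```text
t: 80.92
eef_pos: [0.6408, 0.2665, 0.1574]
tool_rot: [-0.0, 0.658, 0.753, -0.001]
contact_force: [-0.4, -0.5, -3.1]
gripper_width: 0.355
now [0.6408 0.2665 0.1574] yaw 97.76 tilt [-0.0011 -0.0009] w 0.355 F [-0.4 -0.5 -3.1] t 80.92
turn(tool rotvec deg) [-0.07  0.04 -0.24]  then shift mm [  6.    1.5 107.4]
```

```bash
python3 -m jog '[[[6,1.3,30],[0,0,-0.2],1],[[0,0,40],[0,0,0],1],[[0,0,30],[0,0,0],1],[[0,0,20],[0,0,0],1],[[0,0,0],[0,0,0],1],[[0,0,0],[0,0,0],1],[[0,0,0],[0,0,0],1]]';python3 go.py .6413 .2727 .0147 98
```

```text
t: 81.8
eef_pos: [0.6427, 0.2738, 0.0399]
tool_rot: [0.001, 0.655, 0.755, 0.001]
contact_force: [-0.2, -0.4, -2.4]
gripper_width: 0.358
now [0.6427 0.2738 0.0399] yaw 98.09 tilt [0.0024 0.0011] w 0.358 F [-0.2 -0.4 -2.4] t 81.8
turn(tool rotvec deg) [ 0.15 -0.04  0.09]  then shift mm [-0.9 -1.5 25.2]
```

```bash
python3 -m jog '[[[-0.6,-0.5,10],[0,0,0],1],[[0,0,8],[0,0,0],1],[[0,0,5],[0,0,0],1],[[0,0,0],[0,0,0],1],[[0,0,0],[0,0,0],1]]';python3 go.py .6413 .2727 .0147 98; python3 -m jog '[[[0,0,1],[0,0,0],1],[[0,0,0.5],[0,0,0],1],[[0,0,0],[0,0,0],1],[[0,0,0],[0,0,0],1]]';python3 go.py .6413 .2727 .0147 98
```

```text
t: 82.42
eef_pos: [0.6412, 0.2726, 0.015]
tool_rot: [-0.0, 0.655, 0.755, -0.0]
contact_force: [-0.5, -0.5, -1.9]
gripper_width: 0.354
now [0.6412 0.2726 0.015 ] yaw 98.11 tilt [-0.0001  0.    ] w 0.354 F [-0.5 -0.5 -1.9] t 82.42
turn(tool rotvec deg) [-0.01 -0.    0.11]  then shift mm [0.1 0.1 0.3]
t: 82.92
eef_pos: [0.6413, 0.2726, 0.0147]
tool_rot: [0.0, 0.655, 0.755, 0.0]
contact_force: [-2.7, -1.6, 5.2]
gripper_width: 0.356
now [0.6413 0.2726 0.0147] yaw 98.1 tilt [ 0.0003 -0.0002] w 0.356 F [-2.7 -1.6  5.2] t 82.92
turn(tool rotvec deg) [0.01 0.02 0.1 ]  then shift mm [ 0.1  0.  -0. ]
```

```bash
python3 -m jog '[[[0,0,0],[0,0,0],0.25],[[0,0,0],[0,0,0],0],[[0,0,0],[0,0,0],-0.5],[[0,0,0],[0,0,0],-1],[[0,0,0],[0,0,0],-1],[[0,0,-20],[0,0,0],-1],[[0,0,-40],[0,0,0],-1],[[0,0,-50],[0,0,0],-1],[[0,0,-30],[0,0,0],-1]]'; python3 -m jog '[[[0,0,0],[0,0,10],-1],[[0,0,0],[0,0,10],-1],[[0,0,0],[0,0,10],-1],[[0,0,0],[0,0,10],-1],[[0,0,0],[0,0,10],-1],[[0,0,0],[0,0,10],-1],[[0,0,0],[0,0,10],-1],[[0,0,0],[0,0,10],-1],[[0,0,0],[0,0,10],-1],[[0,0,0],[0,0,6.4],-1],[[0,0,0],[0,0,0],-1]]'; python3 go.py .573 .0757 .16 1.65
python3 chk.py z29
python3 - <<'E'
from h import *
S={c:shot(c) for c in ("top","side")}
for cam in S:
    P=S[cam][2]
    Q=near(P,(.405,.365),.2,.045,.062)
    Q=Q[(Q[:,1]<.5)]
    print(cam,len(Q),np.percentile(Q,[1,50,99],axis=0).round(3).tolist(),cv2.minAreaRect((Q[:,:2]*1000).astype(np.float32)))
    F=near(P,(.405,.365),.12,.003,.013)
    print("floor",len(F),np.percentile(F,[1,50,99],axis=0).round(3).tolist())
tile("z30",[(S["top"][0],110,130,310,270),(S["side"][0],260,100,400,220)])
E
```

```text
t: 84.05
eef_pos: [0.6424, 0.2735, 0.1584]
tool_rot: [0.001, 0.655, 0.755, 0.002]
contact_force: [0.7, -0.1, -0.6]
gripper_width: 0.999
t: 85.42
eef_pos: [0.6413, 0.2732, 0.1551]
tool_rot: [-0.0, 1.0, 0.016, 0.001]
contact_force: [-0.1, -0.5, -0.1]
gripper_width: 0.999
now [0.6413 0.2732 0.1551] yaw 1.8 tilt [0.0012 0.001 ] w 0.999 F [-0.1 -0.5 -0.1] t 85.42
turn(tool rotvec deg) [-0.05 -0.07  0.15]  then shift mm [-74.  195.4  -4.9]
walnut
('top',) [(array([ 0.5788, -0.1346]), np.float64(0.4), np.float64(1.95), 329, 1170)]
('side',) [(array([ 0.5766, -0.1355]), np.float64(1.3), np.float64(2.6), 325, 1438)]
('top', 'side') [(array([ 0.5784, -0.1351]), np.float64(1.6), np.float64(2.33), 654, 2630)]
white
('top',) [(array([0.5717, 0.076 ]), np.float64(1.6), np.float64(1.9), 309, 998)]
('side',) [(array([0.5701, 0.0742]), np.float64(4.5), np.float64(2.44), 263, 1207)]
('top', 'side') [(array([0.5714, 0.0742]), np.float64(2.4), np.float64(2.32), 572, 2227)]
top 549 [[0.314, 0.264, 0.047], [0.406, 0.46, 0.055], [0.505, 0.482, 0.061]] ((412.2520751953125, 373.0960388183594), (207.0660858154297, 218.92860412597656), 2.727617025375366)
floor 2291 [[0.326, 0.281, 0.003], [0.406, 0.377, 0.008], [0.497, 0.46, 0.013]]
side 365 [[0.311, 0.25, 0.045], [0.408, 0.449, 0.053], [0.504, 0.493, 0.06]] ((402.55322265625, 374.54193115234375), (205.88970947265625, 250.11903381347656), 0.559237003326416)
floor 380 [[0.31, 0.253, 0.003], [0.406, 0.401, 0.008], [0.492, 0.474, 0.013]]
```

View pics/z30.png

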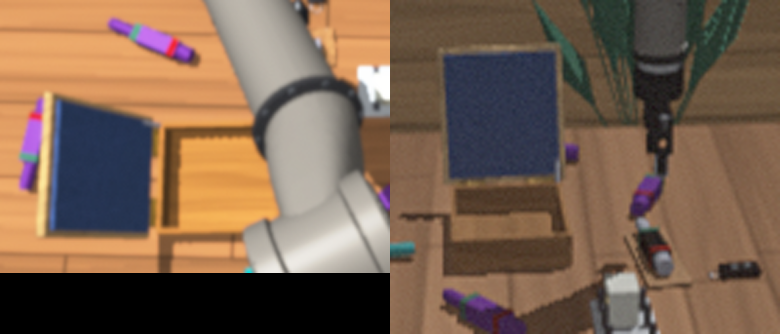

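```bash
python3 -m jog '[[[-12,32,0],[0,0,0.15],-1],[[-15,42,0],[0,0,0],-1],[[-18,45,0],[0,0,0],-1],[[-15,42,0],[0,0,0],-1],[[-10,25,0],[0,0,0],-1],[[-4,9.4,0],[0,0,0],-1],[[0,0,0],[0,0,0],-1],[[0,0,0],[0,0,0],-1]]'; python3 go.py .572 .0757 .0303 1.65
```

```text
t: 86.62
eef_pos: [0.5731, 0.077, 0.1538]
tool_rot: [-0.0, 1.0, 0.015, 0.0]
contact_force: [0.6, -0.1, -0.9]
gripper_width: 0.999
now [0.5731 0.077  0.1538] yaw 1.68 tilt [0.0005 0.0009] w 0.999 F [ 0.6 -0.1 -0.9] t 86.62
turn(tool rotvec deg) [-0.05 -0.03  0.03]  then shift mm [ -1.1   1.3 123.5]
```

```bash
python3 -m jog '[[[-1,1.3,40],[0,0,0],-1],[[0,0,40],[0,0,0],-1],[[0,0,28],[0,0,0],-1],[[0,0,13],[0,0,0],-1],[[0,0,0],[0,0,0],-1],[[0,0,0],[0,0,0],-1],[[0,0,0],[0,0,0],-1]]'; python3 go.py .572 .0757 .0303 1.65;  python3 -m jog '[[[0,0,0],[0,0,0],0.5],[[0,0,0],[0,0,0],1],[[0,0,0],[0,0,0],1],[[0,0,0],[0,0,0],1],[[0,0,0],[0,0,0],1],[[0,0,0],[0,0,0],1]]' 70; python3 go.py .572 .0757 .0303 1.65
```

```text
t: 87.5
eef_pos: [0.5726, 0.0741, 0.0339]
tool_rot: [-0.0, 1.0, 0.014, 0.001]
contact_force: [-0.3, -0.0, 0.7]
gripper_width: 1.0
now [0.5726 0.0741 0.0339] yaw 1.56 tilt [0.0021 0.0005] w 1.0 F [-0.3 -0.   0.7] t 87.5
turn(tool rotvec deg) [-0.02 -0.12 -0.09]  then shift mm [-0.6 -1.6  3.6]
t: 88.25
eef_pos: [0.5724, 0.0742, 0.0336]
tool_rot: [-0.0, 1.0, 0.014, 0.001]
contact_force: [-0.6, 0.6, 4.5]
gripper_width: 0.647
now [0.5724 0.0742 0.0336] yaw 1.56 tilt [0.0016 0.0004] w 0.647 F [-0.6  0.6  4.5] t 88.25
turn(tool rotvec deg) [-0.02 -0.09 -0.09]  then shift mm [-0.4 -1.6  3.3]
```

```bash
python3 -m jog '[[[0,0,-20],[0,0,0],1],[[0,0,-40],[0,0,0],1],[[0,0,-50],[0,0,0],1],[[0,0,-25],[0,0,0],1],[[0,0,0],[0,0,0],1],[[0,0,0],[0,0,0],1]]'; python3 go.py .45 .345 .165 1.65; python3 -m jog '[[[-12,-25,0],[0,0,0],1],[[-18,-42,0],[0,0,0],1],[[-22,-48,0],[0,0,0],1],[[-22,-48,0],[0,0,0],1],[[-18,-44,0],[0,0,0],1],[[-14,-35,0],[0,0,0],1],[[-7,-20,0],[0,0,0],1],[[0,-10,0],[0,0,0],1],[[0,0,0],[0,0,0],1],[[0,0,0],[0,0,0],1]]'; python3 go.py .45 .345 .0316 1.65;  python3 - <<'E'
from h import *
S={c:shot(c) for c in ("top","side")}
tile("z31",[(S["top"][0],110,130,310,270),(S["side"][0],260,100,400,220)])
E
```

```text
t: 89.0
eef_pos: [0.5706, 0.0737, 0.1663]
tool_rot: [0.0, 1.0, 0.014, -0.001]
contact_force: [0.3, -0.2, -1.8]
gripper_width: 0.645
now [0.5706 0.0737 0.1663] yaw 1.56 tilt [-0.0023 -0.0005] w 0.645 F [ 0.3 -0.2 -1.8] t 89.0
turn(tool rotvec deg) [ 0.03  0.13 -0.09]  then shift mm [-112.7 -274.7    1.3]
t: 90.25
eef_pos: [0.4519, 0.3412, 0.1671]
tool_rot: [0.001, 1.0, 0.013, -0.0]
contact_force: [-0.3, -0.2, -2.5]
gripper_width: 0.645
now [0.4519 0.3412 0.1671] yaw 1.45 tilt [-0.0005 -0.0014] w 0.645 F [-0.3 -0.2 -2.5] t 90.25
turn(tool rotvec deg) [ 0.08  0.03 -0.2 ]  then shift mm [ -1.8  -3.9 135.5]
```

View pics/z31.png

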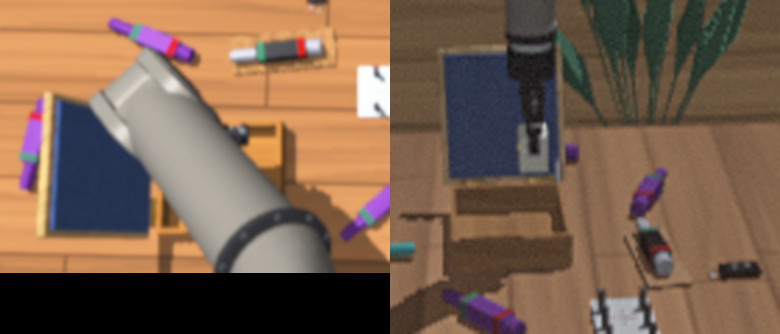

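```bash
python3 -m jog '[[[-1.5,-2,30],[0,0,0],1],[[0,0,40],[0,0,0],1],[[0,0,30],[0,0,0],1],[[0,0,20],[0,0,0],1],[[0,0,8],[0,0,0],1],[[0,0,0],[0,0,0],1],[[0,0,0],[0,0,0],1],[[0,0,0],[0,0,0],1]]'; python3 go.py .45 .345 .0316 1.65
```

```text
t: 91.35
eef_pos: [0.4503, 0.3451, 0.0406]
tool_rot: [-0.001, 1.0, 0.013, 0.001]
contact_force: [0.8, -0.3, -1.3]
gripper_width: 0.646
now [0.4503 0.3451 0.0406] yaw 1.55 tilt [0.0013 0.0011] w 0.646 F [ 0.8 -0.3 -1.3] t 91.35
turn(tool rotvec deg) [-0.06 -0.08 -0.1 ]  then shift mm [-0.3  0.1  9. ]
```

```bash
python3 -m jog '[[[0,0,4],[0,0,0],1],[[0,0,3],[0,0,0],1],[[0,0,1],[0,0,0],1],[[0,0,0],[0,0,0],1],[[0,0,0],[0,0,0],1]]'; python3 go.py .45 .345 .0316 1.65; python3 -m jog '[[[0,0,0.7],[0,0,0],1],[[0,0,0.5],[0,0,0],1],[[0,0,0],[0,0,0],1],[[0,0,0],[0,0,0],1]]';  python3 go.py .45 .345 .0316 1.65
```

```text
t: 91.98
eef_pos: [0.4498, 0.3447, 0.0316]
tool_rot: [-0.0, 1.0, 0.014, 0.0]
contact_force: [0.3, 0.6, -2.3]
gripper_width: 0.642
now [0.4498 0.3447 0.0316] yaw 1.56 tilt [0.0001 0.0001] w 0.642 F [ 0.3  0.6 -2.3] t 91.97
turn(tool rotvec deg) [-0.   -0.   -0.09]  then shift mm [ 0.2 -0.3  0. ]
t: 92.48
eef_pos: [0.4499, 0.3447, 0.0316]
tool_rot: [-0.0, 1.0, 0.014, 0.0]
contact_force: [-2.8, -2.5, 9.5]
gripper_width: 0.642
now [0.4499 0.3447 0.0316] yaw 1.55 tilt [0.0003 0.    ] w 0.642 F [-2.8 -2.5  9.5] t 92.47
turn(tool rotvec deg) [-0.   -0.02 -0.1 ]  then shift mm [ 0.1 -0.3 -0. ]
```

On the floor (floor contact force 9.5 N). Release, lift, fetch walnut.

```bash
python3 -m jog '[[[0,0,0],[0,0,0],0.1],[[0,0,0],[0,0,0],-0.2],[[0,0,0],[0,0,0],-0.5],[[0,0,0],[0,0,0],-0.5],[[0,0,-20],[0,0,0],-0.5],[[0,0,-40],[0,0,0],-0.5],[[0,0,-50],[0,0,0],-1],[[0,0,-25],[0,0,0],-1],[[0,0,0],[0,0,0],-1]]'; python3 go.py .5795 -.1347 .165 1.65
```

```text
t: 93.6
eef_pos: [0.451, 0.3457, 0.1676]
tool_rot: [-0.001, 1.0, 0.013, 0.002]
contact_force: [0.4, -0.2, -0.4]
gripper_width: 0.999
now [0.451  0.3457 0.1676] yaw 1.55 tilt [0.0035 0.003 ] w 0.999 F [ 0.4 -0.2 -0.4] t 93.6
turn(tool rotvec deg) [-0.17 -0.2  -0.1 ]  then shift mm [114.7 483.9   2.6]
```

```bash
python3 -m jog '[[[8,30,0],[0,0,0],-1],[[12,50,0],[0,0,0],-1],[[12,50,0],[0,0,0],-1],[[12,50,0],[0,0,0],-1],[[12,50,0],[0,0,0],-1],[[12,50,0],[0,0,0],-1],[[12,50,0],[0,0,0],-1],[[12,50,0],[0,0,0],-1],[[12,50,0],[0,0,0],-1],[[8,34,0],[0,0,0],-1],[[3,18,0],[0,0,0],-1],[[0,0,0],[0,0,0],-1]]'; python3 -m jog '[[[0,0,0],[0,0,0],-1],[[0,0,0],[0,0,0],-1]]'; python3 go.py .5795 -.1347 .0309 1.65; python3 chk.py z32;python3 - <<'E'
from h import *
S={c:shot(c) for c in ("top","side")}
blockfit(S,(.45,.345),.008)
tile("z33",[(S["top"][0],110,130,310,270),(S["side"][0],260,100,400,220)])
E
```

```text
t: 95.1
eef_pos: [0.5772, -0.1346, 0.1645]
tool_rot: [-0.0, 1.0, 0.013, -0.001]
contact_force: [-0.3, 1.3, -0.6]
gripper_width: 1.002
t: 95.35
eef_pos: [0.5778, -0.132, 0.1655]
tool_rot: [-0.0, 1.0, 0.015, -0.0]
contact_force: [0.4, -0.2, -0.7]
gripper_width: 0.995
now [ 0.5778 -0.132   0.1655] yaw 1.71 tilt [-0.0001  0.0007] w 0.995 F [ 0.4 -0.2 -0.7] t 95.35
turn(tool rotvec deg) [-0.04  0.01  0.06]  then shift mm [  1.6   2.8 134.6]
walnut
('top',) [(array([ 0.5776, -0.1348]), np.float64(2.3), np.float64(1.38), 270, 554)]
('side',) [(array([ 0.5771, -0.1355]), np.float64(2.3), np.float64(2.7), 325, 1489)]
('top', 'side') [(array([ 0.5774, -0.1352]), np.float64(2.4), np.float64(2.01), 595, 2047)]
white
('top',) [(array([0.5748, 0.0765]), np.float64(-3.2), np.float64(8.72), 60, 657)]
('side',) [(array([0.5721, 0.0685]), np.float64(-90.1), np.float64(4.86), 54, 326)]
('top', 'side') [(array([0.5723, 0.0732]), np.float64(-88.4), np.float64(5.39), 114, 759)]
top gauge green 34 [0.6336 0.3052 0.0403] red 44 [0.642  0.2365 0.0407] mid [0.6378 0.2709 0.0405] 97.0
('top',) [(array([0.4499, 0.3444]), np.float64(1.5), np.float64(1.26), 291, 416)]
('side',) [(array([0.4468, 0.343 ]), np.float64(1.6), np.float64(2.56), 129, 510)]
('top', 'side') [(array([0.4493, 0.3441]), np.float64(1.6), np.float64(1.75), 420, 961)]
```

View pics/z32.png

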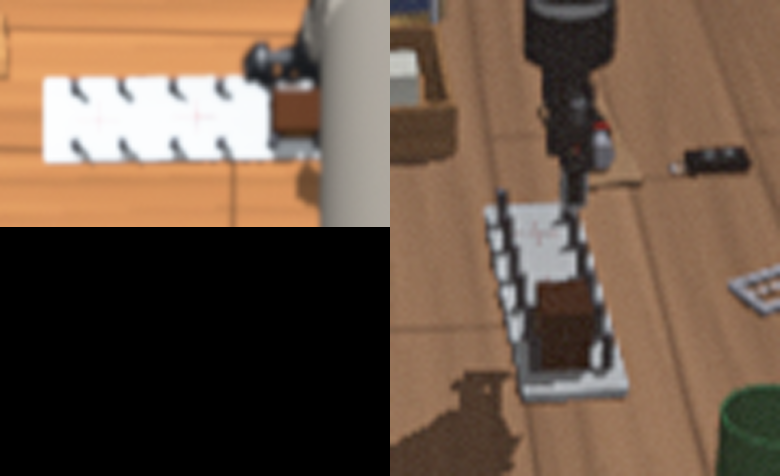

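View pics/z33.png

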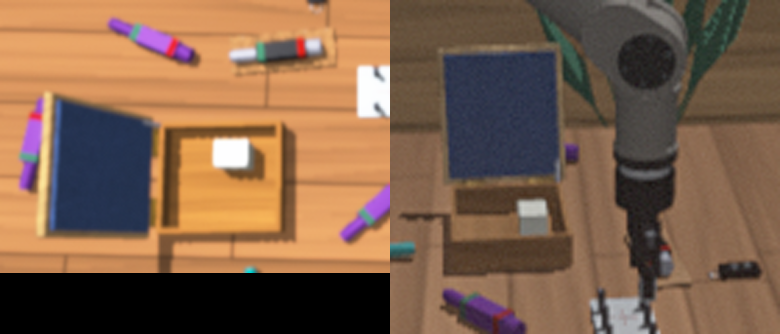

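```bash
python3 -m jog '[[[1.5,1,40],[0,0,0],-1],[[0,0,40],[0,0,0],-1],[[0,0,30],[0,0,0],-1],[[0,0,20],[0,0,0],-1],[[0,0,0],[0,0,0],-1],[[0,0,0],[0,0,0],-1],[[0,0,0],[0,0,0],-1]]'; python3 go.py .5795 -.1347 .0325 1.65
```

```text
t: 96.42
eef_pos: [0.5804, -0.1352, 0.0369]
tool_rot: [0.0, 1.0, 0.014, 0.001]
contact_force: [0.6, -0.1, 0.5]
gripper_width: 0.998
now [ 0.5804 -0.1352  0.0369] yaw 1.55 tilt [ 0.0024 -0.0004] w 0.998 F [ 0.6 -0.1  0.5] t 96.42
turn(tool rotvec deg) [ 0.02 -0.14 -0.1 ]  then shift mm [-0.9 -0.5  4.4]
```

```bash
python3 -m jog '[[[-0.5,-0.5,3],[0,0,0],-0.5],[[0,0,0],[0,0,0],0.5],[[0,0,0],[0,0,0],1],[[0,0,0],[0,0,0],1],[[0,0,0],[0,0,0],1],[[0,0,0],[0,0,0],1],[[0,0,0],[0,0,0],1]]' 70; python3 go.py .375 .345 .165 1.65; python3 -m jog '[[[0,0,-20],[0,0,0],1],[[0,0,-40],[0,0,0],1],[[0,0,-50],[0,0,0],1],[[0,0,-25],[0,0,0],1],[[0,0,0],[0,0,0],1],[[0,0,0],[0,0,0],1]]'; python3 go.py .375 .345 .165 1.65
```

```text
t: 97.3
eef_pos: [0.5791, -0.1345, 0.0329]
tool_rot: [0.0, 1.0, 0.014, 0.0]
contact_force: [-0.7, -0.4, 5.6]
gripper_width: 0.643
now [ 0.5791 -0.1345  0.0329] yaw 1.55 tilt [ 0.0006 -0.0001] w 0.643 F [-0.7 -0.4  5.6] t 97.3
turn(tool rotvec deg) [ 0.   -0.03 -0.1 ]  then shift mm [-190.2 -485.2 -132.1]
t: 98.05
eef_pos: [0.5776, -0.1343, 0.1663]
tool_rot: [-0.0, 1.0, 0.014, -0.001]
contact_force: [-0.8, -0.3, -3.1]
gripper_width: 0.647
now [ 0.5776 -0.1343  0.1663] yaw 1.56 tilt [-0.0026  0.0003] w 0.647 F [-0.8 -0.3 -3.1] t 98.05
turn(tool rotvec deg) [-0.02  0.15 -0.09]  then shift mm [-188.7 -484.9    1.3]
```

```bash
python3 -m jog '[[[-12,-30,0],[0,0,0],1],[[-18,-45,0],[0,0,0],1],[[-20,-50,0],[0,0,0],1],[[-20,-50,0],[0,0,0],1],[[-20,-50,0],[0,0,0],1],[[-20,-50,0],[0,0,0],1],[[-20,-50,0],[0,0,0],1],[[-20,-50,0],[0,0,0],1],[[-18,-48,0],[0,0,0],1],[[-13,-36,0],[0,0,0],1],[[-8,-20,0],[0,0,0],1],[[0,0,0],[0,0,0],1]]'; python3 -m jog '[[[0,0,0],[0,0,0],1],[[0,0,0],[0,0,0],1]]'; python3 go.py .375 .345 .0309 1.65
python3 - <<'E'
from h import *
S={c:shot(c) for c in ("top","side")}
tile("z34",[(S["top"][0],110,130,310,270),(S["side"][0],260,100,400,220)])
E
```

```text
t: 99.55
eef_pos: [0.375, 0.34, 0.1659]
tool_rot: [0.001, 1.0, 0.015, -0.001]
contact_force: [-0.1, -0.1, -2.3]
gripper_width: 0.646
t: 99.8
eef_pos: [0.3774, 0.3377, 0.167]
tool_rot: [0.001, 1.0, 0.013, -0.0]
contact_force: [0.8, -0.3, -2.4]
gripper_width: 0.643
now [0.3774 0.3377 0.167 ] yaw 1.44 tilt [-0.0005 -0.0013] w 0.643 F [ 0.8 -0.3 -2.4] t 99.8
turn(tool rotvec deg) [ 0.07  0.03 -0.21]  then shift mm [ -2.2  -7.4 136.1]
```

View pics/z34.png

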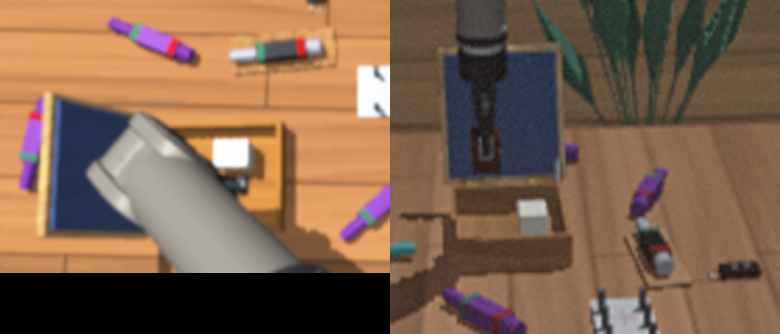

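```bash
python3 -m jog '[[[-3,-5,30],[0,0,0],1],[[0,0,40],[0,0,0],1],[[0,0,30],[0,0,0],1],[[0,0,18],[0,0,0],1],[[0,0,8],[0,0,0],1],[[0,0,0],[0,0,0],1],[[0,0,0],[0,0,0],1],[[0,0,0],[0,0,0],1]]'; python3 go.py .375 .345 .0309 1.65
```

```text
t: 100.9
eef_pos: [0.3742, 0.3445, 0.0423]
tool_rot: [-0.001, 1.0, 0.013, 0.001]
contact_force: [-0.4, -0.4, -3.0]
gripper_width: 0.645
now [0.3742 0.3445 0.0423] yaw 1.54 tilt [0.0011 0.001 ] w 0.645 F [-0.4 -0.4 -3. ] t 100.9
turn(tool rotvec deg) [-0.06 -0.06 -0.11]  then shift mm [ 0.8 -0.5 11.4]
```

```bash
python3 -m jog '[[[0,0,5],[0,0,0],1],[[0,0,3.5],[0,0,0],1],[[0,0,1.5],[0,0,0],1],[[0,0,0],[0,0,0],1],[[0,0,0],[0,0,0],1]]'; python3 go.py .375 .345 .0309 1.65; python3 -m jog '[[[0,0,0.8],[0,0,0],1],[[0,0,0.6],[0,0,0],1],[[0,0,0],[0,0,0],1],[[0,0,0],[0,0,0],1]]';  python3 go.py .375 .345 .0309 1.65
```

```text
t: 101.52
eef_pos: [0.3738, 0.3442, 0.0315]
tool_rot: [-0.0, 1.0, 0.014, 0.0]
contact_force: [0.1, -0.8, -2.1]
gripper_width: 0.648
now [0.3738 0.3442 0.0315] yaw 1.55 tilt [0.0001 0.0001] w 0.648 F [ 0.1 -0.8 -2.1] t 101.53
turn(tool rotvec deg) [-0.  -0.  -0.1]  then shift mm [ 1.2 -0.8  0.6]
t: 102.02
eef_pos: [0.3739, 0.3442, 0.0309]
tool_rot: [-0.0, 1.0, 0.014, 0.0]
contact_force: [-2.5, -2.8, 7.3]
gripper_width: 0.648
now [0.3739 0.3442 0.0309] yaw 1.55 tilt [0.0004 0.0001] w 0.648 F [-2.5 -2.8  7.3] t 102.03
turn(tool rotvec deg) [-0.01 -0.03 -0.1 ]  then shift mm [ 1.1 -0.8  0. ]
```

Release, lift straight up and move clear to the right.

```bash
python3 -m jog '[[[0,0,0],[0,0,0],0.1],[[0,0,0],[0,0,0],-0.2],[[0,0,0],[0,0,0],-0.5],[[0,0,0],[0,0,0],-0.5],[[0,0,-20],[0,0,0],-0.5],[[0,0,-40],[0,0,0],-0.5],[[0,0,-50],[0,0,0],-1],[[0,0,-40],[0,0,0],-1],[[0,0,-30],[0,0,0],-1]]';  python3 -m jog '[[[5,30,0],[0,0,0],-1],[[8,50,0],[0,0,0],-1],[[8,50,0],[0,0,0],-1],[[8,50,0],[0,0,0],-1],[[8,50,0],[0,0,0],-1],[[8,50,0],[0,0,0],-1],[[8,50,0],[0,0,0],-1],[[8,50,0],[0,0,0],-1],[[8,50,0],[0,0,0],-1],[[8,50,0],[0,0,0],-1],[[0,25,0],[0,0,0],-1],[[0,0,0],[0,0,0],-1]]'
python3 - <<'E'
from h import *
S={c:shot(c) for c in ("top","side")}
print("white");blockfit(S,(.45,.345),.008);print("walnut");blockfit(S,(.374,.344),.008)
for c in S: cv2.imwrite(f"pics/{c}9.png",S[c][0][:,:,::-1])
tile("z35",[(S["top"][0],110,130,310,270),(S["side"][0],260,100,400,220)])
E
python3 chk.py | tail -2
```

```text
t: 103.15
eef_pos: [0.3741, 0.3445, 0.2121]
tool_rot: [-0.001, 1.0, 0.014, 0.001]
contact_force: [0.7, 0.1, -0.1]
gripper_width: 0.999
t: 104.65
eef_pos: [0.4642, -0.1607, 0.21]
tool_rot: [0.0, 1.0, 0.011, -0.0]
contact_force: [0.1, 0.7, -0.1]
gripper_width: 0.999
white
('top',) [(array([0.4499, 0.3443]), np.float64(1.8), np.float64(1.1), 291, 401)]
('side',) [(array([0.4474, 0.345 ]), np.float64(6.3), np.float64(2.67), 98, 335)]
('top', 'side') [(array([0.4495, 0.3443]), np.float64(2.5), np.float64(1.55), 389, 759)]
walnut
('top',) [(array([0.3735, 0.3436]), np.float64(1.8), np.float64(1.0), 281, 370)]
('side',) [(array([0.3741, 0.3428]), np.float64(2.1), np.float64(2.62), 124, 396)]
('top', 'side') [(array([0.3735, 0.3434]), np.float64(1.3), np.float64(1.44), 405, 768)]
('top', 'side') [(array([0.5752, 0.0746]), np.float64(-1.4), np.float64(8.98), 120, 1346)]
top gauge green 34 [0.6336 0.3062 0.04  ] red 44 [0.6414 0.2364 0.0413] mid [0.6375 0.2713 0.0407] 96.4
```

View pics/z35.png

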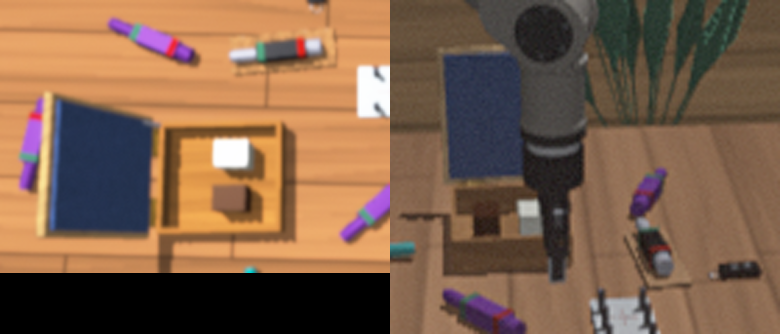

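View pics/top9.png

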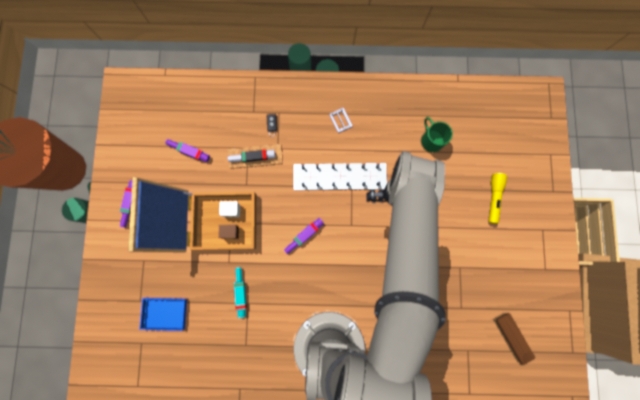

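View pics/side9.png

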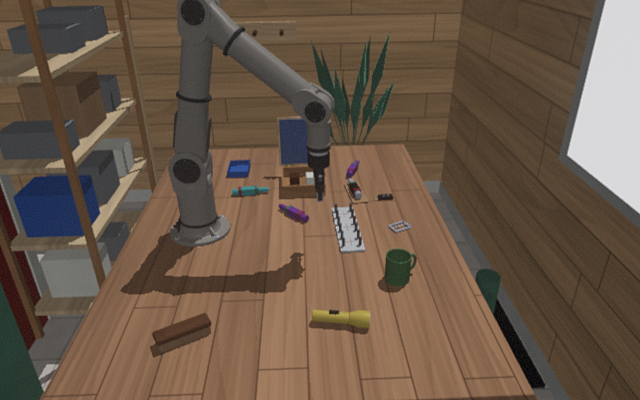

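```bash
python3 -m jog '[[[0,0,0],[0,0,0],-1],[[0,0,0],[0,0,0],-1],[[0,0,0],[0,0,0],-1],[[0,0,0],[0,0,0],-1]]'; python3 -c "
from station import bot
print(bot.hand_in())"
```

```text
t: 105.35
eef_pos: [0.4645, -0.1585, 0.2101]
tool_rot: [0.0, 1.0, 0.014, 0.0]
contact_force: [0.6, 0.3, -0.1]
gripper_width: 1.001
the job is handed in; nothing more can be done
None
```

I gauged the white and walnut blocks in the order you asked and handed the job in at 105 s. The oak block was not on the bench, so I skipped it.

- **Loading:** White went on bay 0 and walnut on bay 2, each centred by feeling the posts on both sides. The pictures showed walnut about 2–3 mm towards the robot before gauging. I left it, since it was still between the posts.
- **Go plug:** In each block the shoulder came to a solid stop on the face at about 14 N.
- **No-go plug:** Pressed at about 13 N on each mouth, it stopped at the face and did not enter. The tool tilted about 0.6° under that load.
- **Mishap:** On my first approach to white, the no-go end touched what was almost certainly the purple look-alike gauge (about 6 N). This tipped the real gauge about 12° in the grip. I laid it back flat on its pad, gripped it again and worked from the clear side. The purple one showed no clear shift in the later pictures.
- **Final check:** Both blocks stand upright on the well floor, at about (0.450, 0.344) and (0.374, 0.344) m. The gauge lies along its cork pad about 3–4 mm from where it started. The mug, flashlight, key fob and buckle are where they were, and the open gripper is clear of everything.

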